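# Lay out a DNA bench station around a cold block

## Robot

A 6-joint arm with a two-finger parallel gripper is mounted at the origin on the work surface. World frame = base frame: x ahead of the robot, y to its left, z up, the work surface at z = 0. Lengths are in mm, angles in degrees, forces in N, time in s.
With the tool pointing down it reaches from about 375 to 975 mm from the base axis. Payload 3.8 kg.
Tool frame: the origin (TCP) lies on the mounting face of the last link; the fingertips stand 166 mm ahead of it and the grasp point (between the pads) lies 147 mm ahead of it; x points along the fingers, y is the direction in which the jaws open and shut, and the axes are right-handed (so a half turn about x gives the same grasp; the last joint's range is limited). The gripper opens to 88 mm and grips with 3 to 60 N. Pads are 18 mm wide; open, the fingers measure 123 mm over their backs; the gripper's body (75 mm by 187 mm) begins 45 mm behind the grasp point.
Start: joints at [65.953, 15.12, 91.902, -0, 72.978, -2.114], TCP at [252.123, 626.142, 404.706] pointing down, gripper open.
Joint ranges: [-150.88, 150.88], [-54.13, 125.18], [17.81, 147.31], [-75.09, 255.09], [0, 152.58], [-146.25, 146.25]. Speed limits (degrees/s): [147.25, 147.25, 180, 180, 180, 180].

## Interface

Orientations are given as [roll, pitch, yaw] about the fixed x, y, z axes, in that order (R = Rz(yaw) Ry(pitch) Rx(roll)).
In Python, from bench import env, vision, ticket gives the robot as it stands. The module is installed in compiled form; this text tells all that it offers.
- The arm moves only by the tool apply_moves, never from a script. Its argument "plan" is a list that holds one entry, the list of rows, each a list of 6 numbers: the shift along the tool's x, y, z normalised to -1 to 1, where 1 is 0.4 m, then the turn, a rotation vector about the tool's x, y, z normalised to -1 to 1, where 1 is pi rad. A call has 1 to 5 rows; each row is the pose to reach, as a shift and turn from the pose commanded when the call began, along the tool's axes at that moment, turning the shorter way round; what a row does not reach only later rows make up. A row lasts 1/8 s, in which the tool goes at most 62.5 mm and 10.7 degrees, less where a joint would pass 70% of its speed; a pose out of reach is approached as far as the arm can. A call with a number of a shift or a turn outside -1 to 1 is refused whole. A call with a gripper value outside its range is refused whole. "claw" is the finger opening in mm, from 0 to 88.1, set as the call begins (left out, the last holds). The fingers move at their own pace and stop on an object; "force" is the grip in N (left out, the last holds). Time passes only in rows, so rows that repeat a pose let the fingers close. It gives the time, the measured TCP pose, the force and the opening at its end, in the units of the state.
- env.sense(): the state, without advancing time (a new reading comes with each control period).
- vision.camera(name): name is "side" or "top" or "wrist"; returns (picture, depth): 420x560x3 uint8, blue, green, red; 420x560 float32, mm along the optical axis (not along the pixel's ray), 0 where there is no reading.
- vision.camera_params(name): a dict with "mtx" (3x3 intrinsics, pixels), "xyz" and "orientation" of the camera in the world; the wrist camera has in their place "T_tool_cam" (4x4, takes a point from camera to tool coordinates, whose origin is the TCP and whose axes are the tool frame's). Camera axes: x right, y down, z forward; pixel columns grow to the right and rows downward; lengths in mm; the calibration is good to about 2 mm. A picture is of the moment at which its call begins: read the wrist's pose just before it. camera_params takes no time and is no camera call.
- ticket.finish_job(): hands the job in, once; it reports no verdict.
The state is a dict: "clock": time; "joint_positions": joint angles; "joint_vel": joint speeds; "joint_efforts": joint torques, N m; "ee_pos": TCP position; "eef_rot": TCP orientation; "wrist_force": force on the tool from outside, world axes, zero at the start; "wrist_torque": the same for the moment, N m; "grip_width": finger opening in mm.
Only numpy, scipy, OpenCV 4.12 (cv2) and the standard library are available. Lean on these libraries where they do the work, as an engineer would, in place of code of your own. Each camera call takes 0.05 s, during which the arm holds its last target.

## Task

Set out this bench for the next group: put the aluminium cold block squarely on the blue mat and the orange tube rack squarely on top of it; stand the amber bottle behind the block, opposite the middle of its long far side, and the red cup opposite the middle of the block's end that faces the white balance, each about 30 mm clear of the block. Lift the steel bucket by its red fin straight up out of its forked stand, without letting it swing, and set it down on the middle of the balance pan. Keep everything upright and leave the culture dish and the clear blue-capped bottle where they are.

Things in the scene. Friction and masses are not known exactly. Their poses are not given: they have to be found in the camera images.
- block_center (a point): Cold block: loose grey aluminium block with dark grooves, 56 (its x) by 100 (its y) by 44 mm high, about 0.4 kg, starts flat on the bench. The point is its centre, 22 mm above its underside.
- rack_center (a point): Tube rack: loose orange block, 60 (its x) by 100 (its y) by 40 mm high, about 0.12 kg, with small white and clear tube caps standing 7 mm above its top (one piece with the rack). The point is the centre of the orange block, 20 mm above its underside.
- bottle_center (a point): Amber bottle with a white cap and a paper label, loose, round, 50 mm in diameter, 90 mm high in all, about 0.2 kg. The point is on its axis, 45 mm above its underside, on the straight-sided part.
- cup_center (a point): Red plastic cup, loose, open at the top, round, straight-sided, 56 mm in diameter, 70 mm high, wall 3 mm, about 0.06 kg. The point is on its axis, half-way up, 35 mm above its underside.
- bucket_grip (a point): Steel bucket, loose, 0.35 kg: open box 70 (its x) by 66 (y) by 65 mm high, flat underside, hung in the stand on two brass pins 10 mm thick, 14 mm long on its +y and -y sides, axis 58 mm above the underside, about which it can swing. A red fin, 10 mm thick (x), 40 wide (y), rises from its middle to 115 mm. Point: grip on the fin, 93 mm above the underside; a grip across its thickness stops swinging.
- mat: Blue mat fixed to the bench, 90 (its x) by 130 (its y) by 4 mm thick, with a white line along each long edge. Origin: centre of its underside, on the bench. Its +x side is the far side, away from the robot (behind); the block's 100 mm length goes along the mat's y.
- pan (a point): Centre of the top of the balance's square steel pan, 110 by 110 mm, 45 mm above the bench. The white balance is fixed, 140 (its x) by 150 (its y) mm; its middle is 13 mm nearer the robot (-x of this frame) than the pan's. It stands 280 to 380 mm to the left or right of the mat; the side changes between starts.
- stand: Forked stand fixed at the far left or right: dark base 100 (x) by 130 (y) by 10 mm, two grey uprights 8 mm thick, 44 wide in x, at y = +42 and -42 mm, 92 mm high. In the top of each a slot open upwards, 14 mm wide, 17 deep, holds a pin of the bucket. Origin: centre of the underside. The bucket's underside hangs 22 mm above the bench; raised straight up 20 mm, its pins are free.
- dish: Culture dish to leave alone: flat round glass dish with a yellow top, 84 mm in diameter, 15 mm high, loose. Origin: centre of its underside.
- flask: Clear bottle with a blue cap to leave alone: 54 mm in diameter, 120 mm high, loose. Origin: centre of its underside.

How it is judged (in metres and radians):
At the end, for the whole second after the job is handed in: Block on mat (12 mm, 11 deg); rack on block (10 mm, 11 deg); bottle on bench behind block, 14-46 mm clear, within 16 mm of its middle line; cup likewise off the end towards the balance, 14-46 mm clear; bucket on pan within 15 mm of centre; all upright within 5 deg, at rest, released (horizontal distance between block_center and mat below 0.012 m and angle between the y axis of block_center and the y axis of mat, either way round below 0.2 rad and z of block_center in the frame of mat between 0.022 and 0.03 m and horizontal distance between rack_center and block_center below 0.01 m and angle between the y axis of rack_center and the y axis of block_center, either way round below 0.2 rad and z of rack_center in the frame of block_center between 0.038 and 0.046 m and y of bottle_center in the frame of block_center between -0.016 and 0.016 m and (x of bottle_center in the frame of block_center between 0.067 and 0.099 m or x of bottle_center in the frame of block_center between -0.099 and -0.067 m) and x of bottle_center in the frame of mat above 0 m and height (world z) of bottle_center between 0.04 and 0.05 m and x of cup_center in the frame of block_center between -0.016 and 0.016 m and (y of cup_center in the frame of block_center between 0.092 and 0.124 m or y of cup_center in the frame of block_center between -0.124 and -0.092 m) and (y of each of cup_center, pan in the frame of mat above 0 m or y of each of cup_center, pan in the frame of mat below 0 m) and height (world z) of cup_center between 0.03 and 0.04 m and horizontal distance between bucket_grip and pan below 0.015 m and z of bucket_grip in the frame of pan between 0.088 and 0.098 m and angle between each of block_center, rack_center, bottle_center, cup_center, bucket_grip's own z axis and vertical below 0.1 rad and linear speed of each of block, rack, bottle, cup, bucket below 0.02 m/s); the robot touches nothing.
It fails at once if the bucket swings or tips by more than 20 degrees (angle between bucket_grip's own z axis and vertical above 0.35 rad).
It fails at once if the rack, block, bottle or cup is tipped over (more than 40 degrees) (angle between any of rack_center, block_center, bottle_center, cup_center's own z axis and vertical above 0.7 rad).
It fails at once if the culture dish is pushed more than 30 mm from its place (distance of dish from where it was at the start of the episode above 0.03 m).
It fails at once if the clear bottle is pushed more than 30 mm from its place (distance of flask from where it was at the start of the episode above 0.03 m).
It also fails if it takes over 131 s, if anything falls off the work surface, if the arm or the gripper's body presses on something with over 40 N, if the wrist force passes 120 N, or if a joint passes its speed limit or range.

## Working session

There is one attempt and no reset: what is moved stays moved. The work goes in short steps, Python scripts to look and compute and a tool call to move; the robot and the scene stay as the last step left them, time stands still between calls to the robot, and variables do not carry over. Pictures are saved under pics/ and viewed, and the job is handed in when it is done.

Besides the shell and the picture viewer there is one more tool, called after "Call:" by a JSON object that holds its "op" and its "data". apply_moves: Moves the arm, as the interface text tells. Its arguments: {"type":"object","properties":{"plan":{"type":"array","items":{"type":"array","items":{"type":"array","items":{"type":"number","minimum":-1,"maximum":1}}}},"claw":{"type":"number"},"force":{"type":"number"}},"required":["plan"]}

```bash
mkdir -p pics; cat > h.py <<'E'
import numpy as np, cv2
from scipy.spatial.transform import Rotation as R
from bench import env, vision, ticket
E
python3 - <<'E'
from h import *
print(env.sense())
for n in ["side","top","wrist"]:
    p=vision.camera_params(n); print(n,p)
    if n!="wrist":
        im,d=vision.camera(n); cv2.imwrite(f"pics/{n}0.png",im); np.save(f"{n}0.npy",d)
E
```

```text
{'clock': 0.0, 'joint_positions': array([ 6.59518738e+01,  1.51669521e+01,  9.19807546e+01,  1.88958366e-03,
        7.29769046e+01, -2.11540297e+00]), 'joint_vel': array([ 0.00078919,  0.00591342,  0.01940346,  0.06670295,  0.01728067,
       -0.00564597]), 'joint_efforts': array([-2.92838420e-03, -5.02117825e+01, -3.56864512e+01,  7.23713008e-02,
        2.97486945e-02, -1.77400470e-04]), 'ee_pos': array([251.99336906, 625.82654176, 403.41826463]), 'eef_rot': array([ -92.94554756,   89.87537563, -114.87882598]), 'wrist_force': array([-0.47011132,  0.04126444,  0.87443844]), 'wrist_torque': array([-0.03701773,  0.05487998,  0.01132581]), 'grip_width': 88.05501236724221}
side {'mtx': array([[467.55937318,   0.        , 270.4704842 ],
       [  0.        , 467.55937318, 208.15654423],
       [  0.        ,   0.        ,   1.        ]]), 'xyz': array([  488.1735393 , -1151.20178955,   796.64995487]), 'orientation': array([-120.56594404,    0.13542576,   -3.19673053])}
top {'mtx': array([[414.79275364,   0.        , 275.13669058],
       [  0.        , 414.79275364, 215.94119768],
       [  0.        ,   0.        ,   1.        ]]), 'xyz': array([ 484.71011812,    2.96005772, 1194.30184398]), 'orientation': array([-176.88849072,   -0.39303177,  -91.18428593])}
wrist {'mtx': array([[344.41019191,   0.        , 278.7679944 ],
       [  0.        , 344.41019191, 207.04128122],
       [  0.        ,   0.        ,   1.        ]]), 'T_tool_cam': array([[ 4.70779072e-04, -2.81293004e-01,  9.59621813e-01,
         1.87161620e+01],
       [ 9.99999795e-01,  5.48082869e-04, -3.29929035e-04,
        -6.11870812e-02],
       [-4.33145547e-04,  9.59621772e-01,  2.81293205e-01,
        -7.30628465e+01],
       [ 0.00000000e+00,  0.00000000e+00,  0.00000000e+00,
         1.00000000e+00]])}
```

View pics/top0.png

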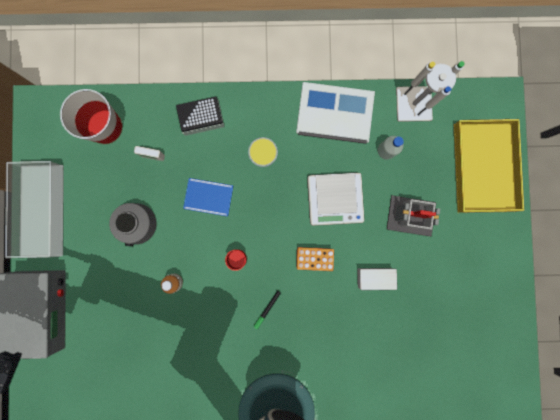

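View pics/side0.png

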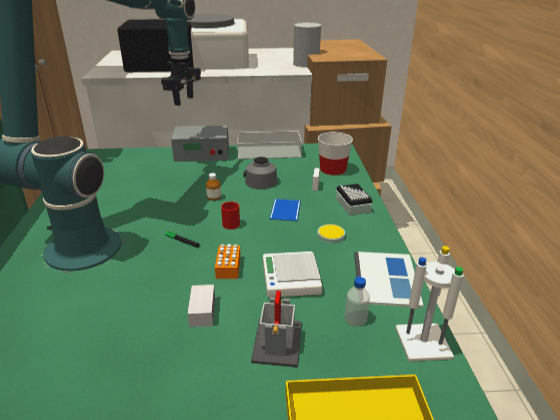

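```bash
python3 - <<'E'
import cv2,numpy as np
a=cv2.imread('pics/top0.png');b=cv2.imread('pics/side0.png')
c=lambda i,x,y,w,h:cv2.resize(i[y:y+h,x:x+w],(390,290),interpolation=cv2.INTER_CUBIC)
o=np.vstack([np.hstack([c(a,140,80,140,104),c(a,290,160,160,119)]),np.hstack([c(b,290,150,100,74),c(b,160,200,180,134)])])
cv2.imwrite('pics/z0.png',o)
E
```

```text
(no output)
```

View pics/z0.png

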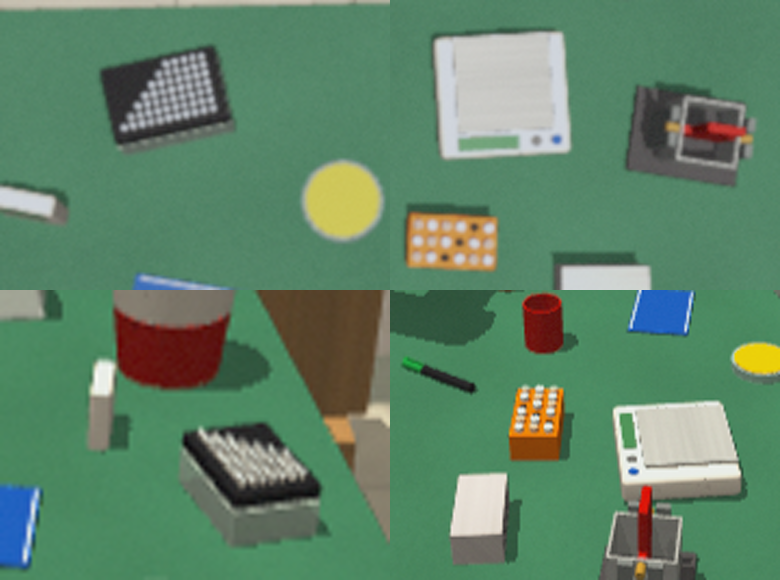

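```bash
cat >> h.py <<'E'
def camT(n,s=None):
    p=vision.camera_params(n)
    T=np.eye(4)
    if n=="wrist":
        s=s or env.sense()
        T[:3,:3]=R.from_euler('xyz',s['eef_rot'],degrees=True).as_matrix(); T[:3,3]=s['ee_pos']
        return p['mtx'],T@p['T_tool_cam']
    T[:3,:3]=R.from_euler('xyz',p['orientation'],degrees=True).as_matrix(); T[:3,3]=p['xyz']
    return p['mtx'],T
def cloud(K,T,d):
    v,u=np.indices(d.shape)
    P=np.stack([(u-K[0,2])/K[0,0]*d,(v-K[1,2])/K[1,1]*d,d],-1)
    return P@T[:3,:3].T+T[:3,3]
def rect(P):
    r=cv2.minAreaRect(P[:,:2].astype(np.float32)); return np.round(r[0],1),np.round(r[1],1),round(r[2],1)
E
python3 - <<'E'
from h import *
for n in ["top","side"]:
    K,T=camT(n); d=np.load(f"{n}0.npy"); im=cv2.imread(f"pics/{n}0.png"); W=cloud(K,T,d); np.save(n+"W.npy",W)
    hsv=cv2.cvtColor(im,cv2.COLOR_BGR2HSV)
    boxes=dict(top=dict(block=(350,260,50,40),rack=(290,240,50,40),cup=(220,240,35,35),bottle=(155,268,32,30),mat=(175,170,65,55),bal=(300,165,70,68),stand=(380,190,65,55),dish=(240,130,45,45),flask=(375,130,35,35)),
     side=dict(block=(180,280,45,50),rack=(205,240,45,42),cup=(215,198,30,34),bottle=(200,170,26,32),mat=(265,195,40,30),bal=(255,245,75,55),stand=(250,285,60,80)))[n]
    g=(hsv[...,0]>60)&(hsv[...,0]<95)&(hsv[...,1]>60)
    for k,(x,y,w,h) in boxes.items():
        S=np.s_[y:y+h,x:x+w]; P=W[S].reshape(-1,3); m=(P[:,2]>(8 if k!='mat' else -50))&(d[S].ravel()>0)
        if k=='mat': m&=(hsv[S][...,0].ravel()>100)
        Q=P[m]; zt=np.percentile(Q[:,2],95); t=Q[abs(Q[:,2]-zt)<8]
        print(n,k,'bench',np.round(np.median(P[g[S].ravel()][:,2]),1),'ztop',round(zt,1),rect(t),len(t))
E
```

```text
top block bench 1.2 ztop 48.5 (array([ 368.7, -287.9]), array([ 55., 100.]), 0.5) 710
top rack bench 1.1 ztop 49.7 (array([ 427.3, -115.4]), array([97.1, 57.8]), 88.1) 413
top cup bench 1.2 ztop 73.5 (array([431.5, 103.3]), array([53.9, 51.7]), 0.2) 73
top bottle bench 1.8 ztop 92.5 (array([368.5, 283.3]), array([20.6, 21.7]), 84.9) 65
top mat bench 1.4 ztop 9.0 (array([608.8, 185.8]), array([131. ,  90.3]), 79.2) 1357
top bal bench 1.2 ztop 49.1 (array([ 594.9, -179. ]), array([136.2, 144.2]), 1.9) 1733
top stand bench 1.1 ztop 116.7 (array([ 540.8, -389.7]), array([30.1,  8. ]), 61.6) 15
top dish bench 1.3 ztop 20.0 (array([736.1,  24.6]), array([80.5, 82. ]), 88.8) 640
top flask bench 1.0 ztop 121.7 (array([ 734.5, -333.7]), array([23.7, 23. ]), 2.6) 78
side block bench -0.5 ztop 45.6 (array([ 367.9, -291.5]), array([104. ,  56.4]), 89.4) 702
side rack bench -0.6 ztop 47.3 (array([ 426.9, -122.5]), array([100.4,  59.3]), 86.3) 359
side cup bench -0.8 ztop 68.9 (array([429.6,  99.1]), array([52.7, 59. ]), 0.2) 101
side bottle bench -1.1 ztop 88.0 (array([366.7, 275. ]), array([21.5, 23.5]), 55.5) 32
side mat bench -0.8 ztop 5.7 (array([609.9, 183.9]), array([143.3,  89.7]), 78.8) 519
side bal bench -0.5 ztop 46.8 (array([ 594.2, -185.6]), array([135. , 141.6]), 1.5) 1281
side stand bench -0.4 ztop 98.0 (array([ 542.8, -401.2]), array([93.7, 43.4]), 79.3) 120
```

```bash
cat > plan.py <<'E'
# usage: plan.py x y z psi [nrows]  -> shift/turn from measured pose to a tool-down pose, jaw axis at psi deg
import sys
from h import *
x,y,z,psi=map(float,sys.argv[1:5]); n=int(sys.argv[5]) if len(sys.argv)>5 else 1
s=env.sense(); R0=R.from_euler('xyz',s['eef_rot'],degrees=True); M=R0.as_matrix()
cur=np.degrees(np.arctan2(M[1,1],M[0,1]))
psi=cur+((psi-cur+90)%180-90)   # nearest half turn
c,q=np.cos(np.radians(psi)),np.sin(np.radians(psi))
X=np.array([0,0,-1.]);Y=np.array([c,q,0]);Z=np.cross(X,Y)
R1=R.from_matrix(np.stack([X,Y,Z],1))
sh=M.T@(np.array([x,y,z])-s['ee_pos'])/400
tn=(R0.inv()*R1).as_rotvec()/np.pi
print('t',round(s['clock'],2),'pos',np.round(s['ee_pos'],1),'psi',round(cur,1),'->',round(psi,1),'J6',round(s['joint_positions'][5],1),'F',np.round(s['wrist_force'],1),'w',round(s['grip_width'],1))
print('dist mm',np.round(np.linalg.norm(sh)*400,1),'turn deg',np.round(np.linalg.norm(tn)*180,1))
for i in range(1,n+1): print([float(v) for v in np.round(np.r_[sh,tn]*i/n,3)])
E
python3 plan.py 550 130 400 -11
```

```text
t 0.1 pos [252.  625.9 403.5] psi 68.1 -> -11.0 J6 -2.1 F [-0.5  0.8  0.2] w 88.3
dist mm 578.5 turn deg 79.1
[0.01, -0.872, 1.154, 0.439, 0.0, 0.001]
```

Call:
{"op": "apply_moves", "data": {"plan": [[[0,-0.4,0.6,0.25,0,0],[0,-0.4,0.6,0.25,0,0],[0,-0.4,0.6,0.25,0,0],[0,-0.4,0.6,0.25,0,0],[0,-0.4,0.6,0.25,0,0]]], "claw": 88, "force": 40}}

```text
clock: 0.72
ee_pos: [416.0, 385.6, 404.3]
eef_rot: [-40.6, 89.9, -107.8]
wrist_force: [0.2, 1.0, 0.2]
grip_width: 88.0
```

```bash
python3 plan.py 540 150 400 -11
```

```text
t 0.72 pos [416.  385.6 404.3] psi 22.8 -> -11.0 J6 17.5 F [0.2 1.  0.2] w 88.0
dist mm 266.3 turn deg 33.8
[0.011, 0.057, 0.663, 0.188, 0.0, 0.0]
```

Call:
{"op": "apply_moves", "data": {"plan": [[[0.01,0.06,0.66,0.188,0,0],[0.01,0.06,0.66,0.188,0,0],[0.01,0.06,0.66,0.188,0,0],[0.01,0.06,0.66,0.188,0,0],[0.01,0.06,0.66,0.188,0,0]]]}}

```text
clock: 1.35
ee_pos: [541.6, 151.5, 400.1]
eef_rot: [-26.7, 89.9, -127.8]
wrist_force: [-0.2, 1.0, -0.5]
grip_width: 87.9
```

```bash
cat > snap.py <<'E'
import sys
from h import *
n=sys.argv[1]; cam=sys.argv[2] if len(sys.argv)>2 else 'wrist'
s=env.sense(); K,T=camT(cam,s); im,d=vision.camera(cam)
cv2.imwrite(f'pics/{n}.png',im); np.savez(f'{n}.npz',d=d,K=K,T=T)
print(np.round(s['ee_pos'],1),np.round(s['eef_rot'],1),'vel',np.abs(s['joint_vel']).max().round(2),s['clock'])
E
python3 snap.py w1; python3 plan.py 520 -150 400 0
```

```text
[541.6 151.5 400.1] [ -26.7   89.9 -127.8] vel 11.01 1.35
t 1.4 pos [541.7 151.6 400.1] psi -11.0 -> 0.0 J6 24.1 F [ 1.  -1.   0.6] w 88.1
dist mm 302.4 turn deg 11.0
[0.001, 0.09, 0.75, -0.061, 0.0, 0.0]
```

View pics/w1.png

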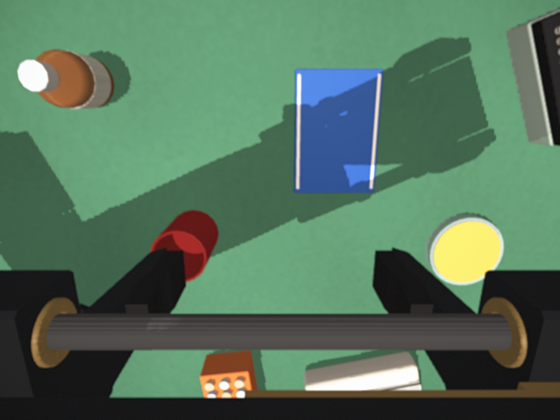

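```bash
cat > meas.py <<'E'
from h import *
def load(n):
    z=np.load(n+'.npz'); im=cv2.imread(f'pics/{n}.png'); W=cloud(z['K'],z['T'],z['d']); return im,cv2.cvtColor(im,cv2.COLOR_BGR2HSV),W,z['d']>0
def box(x0,y0,x1,y1,shape=(420,560)):
    m=np.zeros(shape,bool); m[y0:y1,x0:x1]=1; return m
def circ(P): # least-squares circle
    A=np.c_[2*P[:,:2],np.ones(len(P))]; c=np.linalg.lstsq(A,(P[:,:2]**2).sum(1),rcond=None)[0]; return np.round(c[:2],1),round(float(np.sqrt(c[2]+c[0]**2+c[1]**2)),1)
E
python3 - <<'E'
from meas import *
im,h,W,ok=load('w1'); z=W[...,2]
print('bench',np.median(z[box(200,20,280,100)]))
m=box(285,60,390,200)&ok&(z<15)&((h[...,0]>100)&(h[...,0]<130)&(h[...,1]>120))
P=W[m]; print('mat',rect(P),np.median(P[:,2]),m.sum())
m=box(285,60,390,200)&ok&(z<15)&(h[...,0]>100)&(h[...,0]<130)&(h[...,1]>120)
m2=box(145,205,225,285)&ok&(z>64); P=W[m2]; print('cup',rect(P),np.percentile(P[:,2],[50,99]),m2.sum(), cv2.minEnclosingCircle(P[:,:2].astype(np.float32)))
m3=box(15,45,125,115)&ok&(z>86); P=W[m3];print('bottle cap',cv2.minEnclosingCircle(P[:,:2].astype(np.float32)),P[:,2].max(),m3.sum())
m4=box(15,45,125,115)&ok&(z>20); P=W[m4];print(np.histogram(P[:,2],10)); 
for lo in (15,30,45,55): 
    q=P[abs(P[:,2]-lo)<4]; print(lo,circ(q),len(q))
m5=box(425,210,510,290)&ok&(z>9);print('dish',rect(W[m5]))
E
```

```text
bench 1.3650468726208942
mat (array([610.2, 182.6]), array([129.5,  91.5]), 78.9) 5.444640169809077 9201
cup (array([462.8, 125.1]), array([110.7,  55.4]), 34.6) [243.92889228 265.71376127] 1860 ((461.0673522949219, 125.30455780029297), 58.328147888183594)
bottle cap ((368.1988525390625, 282.95867919921875), 12.52689266204834) 93.28582379902377 828
(array([182, 200, 204, 280, 322, 875, 763, 149, 169, 830]), array([20.11783446, 27.4346334 , 34.75143233, 42.06823126, 49.3850302 ,
       56.70182913, 64.01862806, 71.335427  , 78.65222593, 85.96902487,
       93.2858238 ]))
15 (array([0., 0.]), 0.0) 0
30 (array([367.4, 282.6]), 25.2) 220
45 (array([367.4, 282.6]), 24.9) 294
55 (array([367.9, 282.5]), 23.4) 521
dish (array([671. ,  70.8]), array([ 83.6, 243.8]), 53.3)
```

```bash
python3 - <<'E'
from meas import *
im,h,W,ok=load('w1'); z=W[...,2]
red=((h[...,0]<8)|(h[...,0]>172))&(h[...,1]>120)
m=box(145,205,225,285)&ok&red&(z<78)
P=W[m]; 
for lo in (20,35,50,60): 
    q=P[abs(P[:,2]-lo)<5]; print(lo,circ(q),len(q))
q=P[P[:,2]>67]; print('rim',rect(q),circ(q),cv2.minEnclosingCircle(q[:,:2].astype(np.float32)))
E
```

```text
20 (array([431.1, 103.2]), 26.2) 286
35 (array([431.2, 103.3]), 26.1) 275
50 (array([431.3, 103.4]), 26.0) 284
60 (array([431.4, 103.5]), 25.9) 278
rim (array([436. , 105.9]), array([41.7, 54.3]), 35.0) (array([430.7, 102.9]), 25.9) ((431.3287048339844, 102.83444213867188), 27.630769729614258)
```

Call:
{"op": "apply_moves", "data": {"plan": [[[0,0.09,0.75,-0.061,0,0],[0,0.09,0.75,-0.061,0,0],[0,0.09,0.75,-0.061,0,0],[0,0.09,0.75,-0.061,0,0],[0,0.09,0.75,-0.061,0,0]]]}}

```text
clock: 2.02
ee_pos: [519.5, -147.2, 400.7]
eef_rot: [159.2, 90.0, 69.5]
wrist_force: [0.4, 0.6, -0.5]
grip_width: 87.9
```

```bash
python3 snap.py w2; python3 plan.py 430 -300 400 0
```

```text
[ 519.5 -147.2  400.7] [159.2  90.   69.5] vel 47.41 2.025
t 2.08 pos [ 519.  -152.6  400.7] psi 0.1 -> -0.0 J6 -19.0 F [ 0.2 -4.1 -0.4] w 87.9
dist mm 172.2 turn deg 0.3
[0.004, -0.223, 0.368, 0.001, 0.002, 0.0]
```

View pics/w2.png

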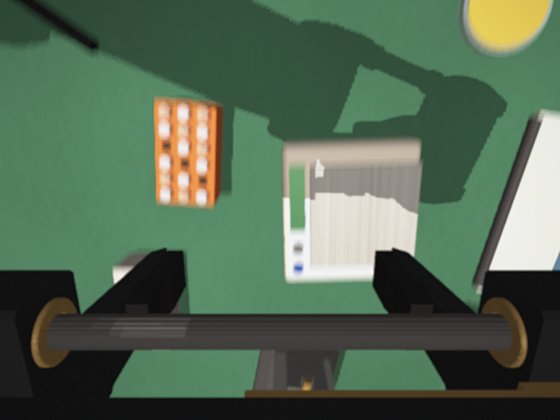

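Call:
{"op": "apply_moves", "data": {"plan": [[[0,-0.1,0.55,0,0.002,0],[0,-0.1,0.55,0,0.002,0],[0,-0.1,0.55,0,0.002,0],[0,-0.1,0.55,0,0.002,0],[0,-0.1,0.55,0,0.002,0]]]}}

```text
clock: 2.7
ee_pos: [480.7, -367.8, 400.2]
eef_rot: [-177.3, 89.6, 92.8]
wrist_force: [-0.2, 1.2, 0.1]
grip_width: 88.2
```

```bash
python3 snap.py w3; python3 plan.py 368 -289 240 0
```

```text
[ 480.7 -367.8  400.2] [-177.3   89.6   92.8] vel 2.45 2.7
t 2.75 pos [ 481.  -366.5  400.2] psi 0.2 -> -0.0 J6 -40.0 F [0.4 0.2 0. ] w 88.0
dist mm 210.8 turn deg 0.5
[0.402, -0.282, -0.191, 0.001, -0.003, 0.0]
```

View pics/w3.png

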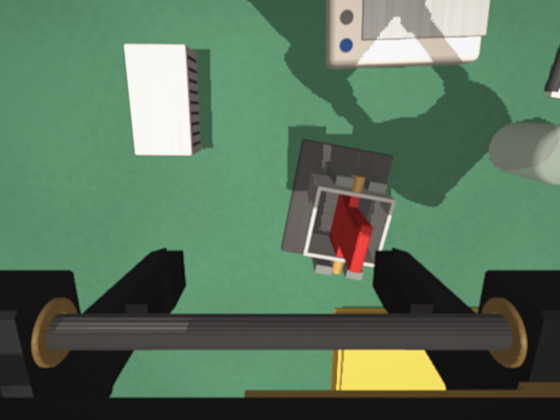

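```bash
python3 - <<'E'
from meas import *
im,h,W,ok=load('w3'); z=W[...,2]
print('bench',np.median(z[box(210,90,270,150)]))
m=box(115,35,210,165)&ok&(z>38)&(z<55); print('block',rect(W[m]),np.median(z[m]),m.sum())
red=((h[...,0]<8)|(h[...,0]>172))&(h[...,1]>150)
m=box(310,170,385,285)&ok&red&(z>125)&(z<150); P=W[m]; print('fin top',rect(P),np.percentile(P[:,2],[5,50,95]),len(P))
m=box(270,130,410,285)&ok&(z>80)&(z<95)&~red; P=W[m]; print('bucket rim+posts',rect(P),len(P))
m=box(270,130,410,285)&ok&(z>7)&(z<14); P=W[m]; print('base',rect(P),len(P))
im,h,W,ok=load('w2'); z=W[...,2]
m=box(145,90,225,215)&ok&(z>36)&(z<55); print('rack(w2, moving)',rect(W[m]),np.median(z[m]))
E
```

```text
bench 1.4828826976440723
block (array([ 367.2, -289.8]), array([100. ,  57.1]), 89.3) 45.34882271950954 6753
fin top (array([ 542.4, -397.9]), array([38.1, 10.4]), 80.3) [127.16887722 137.89970248 139.29572038] 824
bucket rim+posts (array([ 542.5, -399.5]), array([94.7, 70.7]), 79.8) 2509
base (array([ 542.5, -399.4]), array([130.2, 100.2]), 79.8) 3505
rack(w2, moving) (array([ 426.2, -117.6]), array([100.2,  60.5]), 86.2) 41.851369231662375
```

Call:
{"op": "apply_moves", "data": {"plan": [[[0.2,-0.283,-0.192,0.004,-0.003,0],[0.3,-0.283,-0.192,0.004,-0.003,0],[0.4,-0.283,-0.192,0.004,-0.003,0],[0.4,-0.283,-0.192,0.004,-0.003,0],[0.4,-0.283,-0.192,0.004,-0.003,0]]]}}

```text
clock: 3.38
ee_pos: [365.9, -286.2, 238.8]
eef_rot: [-108.5, 89.7, 161.1]
wrist_force: [-0.1, 0.1, 0.3]
grip_width: 87.9
```

```bash
python3 plan.py 367.5 -289.8 173 -0.7 3
```

```text
t 3.38 pos [ 365.9 -286.2  238.8] psi -0.4 -> -0.7 J6 -40.6 F [-0.1  0.1  0.3] w 87.9
dist mm 65.9 turn deg 0.4
[0.055, 0.002, 0.003, 0.001, -0.0, 0.0]
[0.11, 0.003, 0.006, 0.001, -0.0, 0.001]
[0.164, 0.005, 0.009, 0.002, -0.0, 0.001]
```

Call:
{"op": "apply_moves", "data": {"plan": [[[0.055,0.003,0.006,0.001,0,0],[0.11,0.004,0.009,0.001,0,0],[0.164,0.004,0.009,0.001,0,0],[0.164,0.004,0.009,0.001,0,0]]]}}

```text
clock: 3.88
ee_pos: [369.8, -293.1, 176.0]
eef_rot: [-2.8, 89.8, -93.4]
wrist_force: [0.1, 0.1, 0.7]
grip_width: 87.7
```

Call:
{"op": "apply_moves", "data": {"plan": [[[0,0,0,0,0,0],[0,0,0,0,0,0],[0,0,0,0,0,0],[0,0,0,0,0,0],[0,0,0,0,0,0]]], "claw": 40, "force": 40}}

```text
clock: 4.5
ee_pos: [368.7, -293.7, 176.3]
eef_rot: [1.3, 89.8, -89.4]
wrist_force: [-1.1, 1.3, 5.5]
grip_width: 55.8
```

```bash
python3 plan.py 367.5 -289.8 240 -0.7 3
```

```text
t 4.5 pos [ 368.7 -293.7  176.3] psi -0.7 -> -0.7 J6 -40.7 F [-1.1  1.3  5.5] w 55.8
dist mm 63.8 turn deg 0.2
[-0.053, -0.001, -0.003, 0.0, 0.0, -0.0]
[-0.106, -0.002, -0.006, 0.0, 0.001, -0.0]
[-0.159, -0.003, -0.009, 0.0, 0.001, -0.0]
```

Call:
{"op": "apply_moves", "data": {"plan": [[[-0.05,0,0,0,0,0],[-0.12,0,0,0,0,0],[-0.2,0,0,0,0,0],[-0.2,0,0,0,0,0]]]}}

```text
clock: 5.0
ee_pos: [369.4, -293.9, 257.3]
eef_rot: [31.1, 89.6, -59.6]
wrist_force: [0.2, -0.2, -5.2]
grip_width: 55.9
```

```bash
python3 snap.py w4; python3 plan.py 609 179.7 260 -11.1 14
```

```text
[ 369.4 -293.9  257.3] [ 31.1  89.6 -59.6] vel 2.38 5.0
t 5.05 pos [ 368.7 -293.2  255.6] psi -0.7 -> -11.1 J6 -40.7 F [-0.3 -0.6 -4.9] w 55.7
dist mm 530.5 turn deg 10.4
[-0.001, 0.042, -0.085, 0.004, 0.0, -0.0]
[-0.002, 0.084, -0.17, 0.008, 0.0, -0.0]
[-0.003, 0.126, -0.255, 0.012, 0.0, -0.0]
[-0.004, 0.167, -0.34, 0.017, 0.0, -0.0]
[-0.005, 0.209, -0.425, 0.021, 0.0, -0.0]
[-0.006, 0.251, -0.51, 0.025, 0.001, -0.0]
[-0.008, 0.293, -0.595, 0.029, 0.001, -0.0]
[-0.009, 0.335, -0.68, 0.033, 0.001, -0.0]
[-0.01, 0.377, -0.765, 0.037, 0.001, -0.0]
[-0.011, 0.419, -0.85, 0.041, 0.001, -0.0]
[-0.012, 0.461, -0.935, 0.045, 0.001, -0.0]
[-0.013, 0.502, -1.02, 0.05, 0.001, -0.0]
[-0.014, 0.544, -1.105, 0.054, 0.001, -0.0]
[-0.015, 0.586, -1.19, 0.058, 0.001, -0.001]
```

View pics/w4.png

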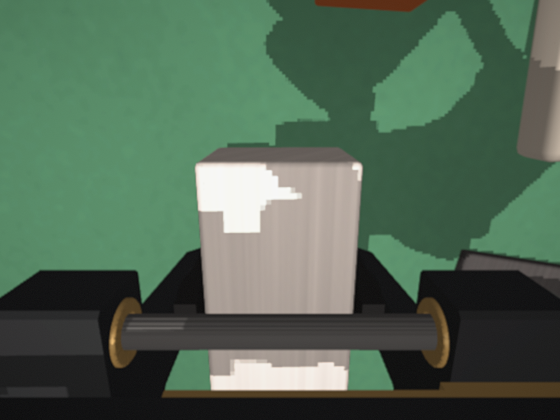

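```bash
python3 - <<'E'
from meas import *
im,h,W,ok=load('w4'); z=W[...,2]
# block top in air ~ z 257.3-176.3+44=125
m=box(205,130,355,300)&ok&(z>116)&(z<134); P=W[m]
print('y max',np.percentile(P[:,1],[95,99,99.9]),'tcp y -293.9; expect',-293.9+53.9, 'z',np.median(P[:,2]),'x',np.percentile(P[:,0],[1,50,99]))
E
```

```text
y max [-240.70803742 -239.74594989 -239.53829926] tcp y -293.9; expect -239.99999999999997 z 126.1984022716787 x [344.05373789 369.91659448 395.50868472]
```

Call:
{"op": "apply_moves", "data": {"plan": [[[0,0.042,-0.085,0.004,0,0],[0,0.084,-0.17,0.008,0,0],[-0.003,0.126,-0.255,0.012,0,0],[-0.004,0.167,-0.34,0.017,0,0],[-0.005,0.209,-0.425,0.021,0,0]]]}}

```text
clock: 5.68
ee_pos: [453.5, -122.7, 254.5]
eef_rot: [-60.7, 89.7, -155.2]
wrist_force: [0.3, -0.7, -4.1]
grip_width: 55.7
```

```bash
python3 plan.py 609 179.7 260 -11.1 9
```

```text
t 5.67 pos [ 453.5 -122.7  254.5] psi -4.5 -> -11.1 J6 -13.5 F [ 0.3 -0.7 -4.1] w 55.7
dist mm 340.1 turn deg 6.6
[-0.002, 0.036, -0.087, 0.004, 0.0, 0.0]
[-0.004, 0.073, -0.174, 0.008, 0.0, 0.0]
[-0.006, 0.109, -0.261, 0.012, 0.0, 0.0]
[-0.007, 0.146, -0.348, 0.016, 0.0, 0.001]
[-0.009, 0.182, -0.436, 0.02, 0.0, 0.001]
[-0.011, 0.219, -0.523, 0.024, 0.0, 0.001]
[-0.013, 0.255, -0.61, 0.028, 0.001, 0.001]
[-0.015, 0.292, -0.697, 0.033, 0.001, 0.001]
[-0.017, 0.328, -0.784, 0.037, 0.001, 0.001]
```

Call:
{"op": "apply_moves", "data": {"plan": [[[0,0.036,-0.087,0.004,0,0],[-0.004,0.073,-0.174,0.008,0,0],[-0.006,0.109,-0.261,0.012,0,0],[-0.008,0.146,-0.348,0.016,0,0],[-0.009,0.182,-0.436,0.02,0,0]]]}}

```text
clock: 6.3
ee_pos: [539.7, 45.1, 257.1]
eef_rot: [-45.3, 89.7, -143.4]
wrist_force: [-0.3, 0.2, -4.5]
grip_width: 55.5
```

```bash
python3 plan.py 609 179.7 260 -11.1 4
```

```text
t 6.3 pos [539.7  45.1 257.1] psi -8.1 -> -11.1 J6 10.4 F [-0.3  0.2 -4.5] w 55.5
dist mm 151.4 turn deg 3.0
[-0.002, 0.031, -0.089, 0.004, 0.0, 0.0]
[-0.005, 0.062, -0.179, 0.008, 0.001, 0.001]
[-0.007, 0.093, -0.268, 0.013, 0.001, 0.001]
[-0.009, 0.124, -0.357, 0.017, 0.001, 0.001]
```

Call:
{"op": "apply_moves", "data": {"plan": [[[0,0.03,-0.08,0.004,0,0],[0,0.06,-0.16,0.008,0,0],[0,0.09,-0.24,0.013,0.001,0],[0,0.105,-0.31,0.015,0.001,0],[0,0.105,-0.31,0.015,0.001,0]]]}}

```text
clock: 6.92
ee_pos: [599.0, 162.4, 256.6]
eef_rot: [-70.7, 89.8, -171.3]
wrist_force: [-0.5, -0.4, -3.9]
grip_width: 55.4
```

Call:
{"op": "apply_moves", "data": {"plan": [[[0,0,0,0,0,0],[0,0,0,0,0,0]]]}}

```text
clock: 7.18
ee_pos: [598.8, 160.0, 258.5]
eef_rot: [-56.5, 89.9, -157.4]
wrist_force: [-0.3, -0.6, -4.7]
grip_width: 55.5
```

```bash
python3 plan.py 609 179.7 164 -11.1 4
```

```text
t 7.17 pos [598.8 160.  258.5] psi -10.8 -> -11.1 J6 23.5 F [-0.3 -0.6 -4.7] w 55.5
dist mm 97.1 turn deg 0.3
[0.059, 0.004, -0.013, 0.0, 0.0, 0.0]
[0.118, 0.008, -0.027, 0.001, 0.0, 0.0]
[0.177, 0.012, -0.04, 0.001, 0.0, 0.0]
[0.236, 0.016, -0.053, 0.002, 0.0, 0.001]
```

Call:
{"op": "apply_moves", "data": {"plan": [[[0.03,0.016,-0.053,0.002,0,0],[0.09,0.016,-0.053,0.002,0,0],[0.15,0.016,-0.053,0.002,0,0],[0.2,0.016,-0.053,0.002,0,0],[0.22,0.016,-0.053,0.002,0,0]]]}}

```text
clock: 7.8
ee_pos: [610.0, 180.1, 177.5]
eef_rot: [-64.8, 89.8, -166.0]
wrist_force: [-25.9, -3.8, 59.0]
grip_width: 55.6
```

Call:
{"op": "apply_moves", "data": {"plan": [[[0,0,0,0,0,0],[0,0,0,0,0,0]]]}}

```text
clock: 8.05
ee_pos: [609.7, 180.1, 177.4]
eef_rot: [-66.9, 89.9, -168.0]
wrist_force: [-15.4, -3.6, 30.4]
grip_width: 55.5
```

```bash
python3 plan.py 609 179.7 158 -11.1 2
```

```text
t 8.05 pos [609.7 180.1 177.4] psi -11.2 -> -11.1 J6 25.4 F [-15.4  -3.6  30.4] w 55.5
dist mm 19.5 turn deg 0.1
[0.024, -0.001, 0.001, -0.0, 0.0, 0.0]
[0.049, -0.001, 0.001, -0.0, 0.0, 0.001]
```

Call:
{"op": "apply_moves", "data": {"plan": [[[-0.006,0,0,0,0,0],[-0.006,0,0,0,0,0]]]}}

```text
clock: 8.3
ee_pos: [609.6, 180.1, 177.5]
eef_rot: [-71.7, 89.9, -172.8]
wrist_force: [-9.7, -3.2, 16.8]
grip_width: 55.5
```

Call:
{"op": "apply_moves", "data": {"plan": [[[0,0,0,0,0,0],[0,0,0,0,0,0],[0,0,0,0,0,0],[-0.05,0,0,0,0,0],[-0.12,0,0,0,0,0]]], "claw": 84}}

```text
clock: 8.93
ee_pos: [609.5, 180.4, 222.6]
eef_rot: [-58.0, 89.9, -159.1]
wrist_force: [0.0, 0.0, -0.2]
grip_width: 83.9
```

Call:
{"op": "apply_moves", "data": {"plan": [[[-0.1,0,0.12,0,0,0],[-0.2,0,0.25,0,0,0],[-0.3,0,0.25,0,0,0],[-0.3,0,0.25,0,0,0]]]}}

```text
clock: 9.43
ee_pos: [592.1, 81.7, 348.5]
eef_rot: [106.5, 89.4, 5.3]
wrist_force: [0.1, 0.7, 0.6]
grip_width: 83.7
```

```bash
python3 snap.py w5; python3 plan.py 368 282.6 260 67
```

```text
[592.1  81.7 348.5] [106.5  89.4   5.3] vel 3.28 9.425
t 9.47 pos [591.3  82.1 345.8] psi -11.2 -> 67.0 J6 16.7 F [-0.6 -0.5 -0.5] w 84.2
dist mm 312.1 turn deg 78.2
[0.211, -0.646, -0.383, -0.434, 0.001, -0.002]
```

View pics/w5.png

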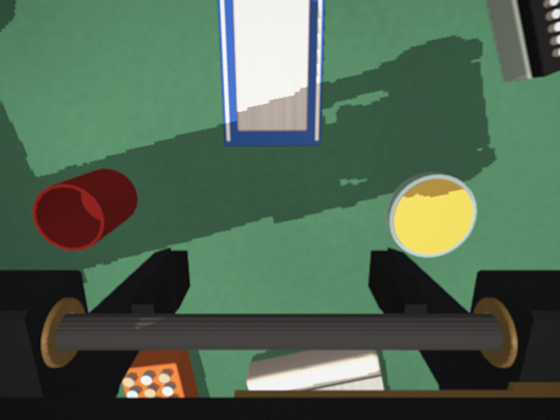

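```bash
python3 - <<'E'
from meas import *
im,h,W,ok=load('w5'); z=W[...,2]
a=np.radians(-11.1); Rm=np.array([[np.cos(a),-np.sin(a)],[np.sin(a),np.cos(a)]])
L=(W[...,:2]-[609.8,183.5])@Rm  # in mat frame
m=box(215,0,330,160)&ok&(z>38)&(z<62); P=L[m]; print('block x',np.percentile(P[:,0],[.5,99.5]),'ymin',np.percentile(P[:,1],[.2,1]),np.median(z[m]),rect(W[m]))
m=box(215,0,330,160)&ok&(z<12)&(h[...,0]>100)&(h[...,0]<130)&(h[...,1]>120); P=L[m]; print('mat x',np.percentile(P[:,0],[.5,99.5]),'ymin',np.percentile(P[:,1],[.2,1]))
E
```

```text
block x [-28.13714083  27.24497179] ymin [-49.09456354 -48.22415951] 49.34737342573226 (array([608.9, 181.3]), array([93.6, 56.2]), 78.8)
mat x [-46.19004115  43.88605279] ymin [-64.72219216 -64.64956829]
```

```bash
python3 plan.py 368 282.6 290 78.9
```

```text
t 9.47 pos [591.3  82.1 345.8] psi -11.2 -> -101.1 J6 16.7 F [-0.6 -0.5 -0.5] w 84.2
dist mm 305.2 turn deg 89.9
[0.136, -0.646, -0.383, 0.5, -0.002, -0.001]
```

Call:
{"op": "apply_moves", "data": {"plan": [[[0.07,-0.65,-0.38,-0.3,0,0],[0.07,-0.65,-0.38,-0.3,0,0],[0.07,-0.65,-0.38,-0.3,0,0],[0.07,-0.65,-0.38,-0.3,0,0],[0.07,-0.65,-0.38,-0.3,0,0]]], "claw": 88}}

```text
clock: 10.1
ee_pos: [362.1, 282.7, 312.6]
eef_rot: [-96.7, 89.9, -143.7]
wrist_force: [0.7, 0.6, -0.0]
grip_width: 88.4
```

```bash
python3 plan.py 368 282.6 290 78.9
```

```text
t 10.1 pos [362.1 282.7 312.6] psi 43.0 -> 78.9 J6 -8.1 F [ 0.7  0.6 -0. ] w 88.4
dist mm 23.4 turn deg 35.9
[0.057, 0.011, 0.01, -0.199, -0.0, 0.001]
```

Call:
{"op": "apply_moves", "data": {"plan": [[[0.03,0.01,0.01,-0.199,0,0],[0.03,0.01,0.01,-0.199,0,0],[0.03,0.01,0.01,-0.199,0,0],[0.03,0.01,0.01,-0.199,0,0],[0.03,0.01,0.01,-0.199,0,0]]]}}

```text
clock: 10.72
ee_pos: [369.6, 281.5, 300.9]
eef_rot: [-127.3, 89.9, -138.9]
wrist_force: [0.1, 0.1, -0.3]
grip_width: 87.5
```

```bash
python3 plan.py 367.8 282.7 199 78.9 4
```

```text
t 10.72 pos [369.6 281.5 300.9] psi 78.4 -> 78.9 J6 -44.2 F [ 0.1  0.1 -0.3] w 87.5
dist mm 102.0 turn deg 0.5
[0.064, 0.001, -0.001, -0.001, -0.0, 0.0]
[0.127, 0.001, -0.002, -0.001, -0.0, 0.0]
[0.191, 0.002, -0.003, -0.002, -0.0, 0.0]
[0.255, 0.002, -0.005, -0.003, -0.0, 0.001]
```

Call:
{"op": "apply_moves", "data": {"plan": [[[0.06,0.002,-0.004,-0.002,0,0],[0.127,0.002,-0.004,-0.002,0,0],[0.19,0.002,-0.004,-0.002,0,0],[0.25,0.002,-0.004,-0.002,0,0],[0.25,0.002,-0.004,-0.002,0,0]]]}}

```text
clock: 11.35
ee_pos: [367.5, 281.8, 199.8]
eef_rot: [-131.6, 89.7, -142.9]
wrist_force: [0.4, 1.2, 0.4]
grip_width: 88.0
```

```bash
python3 plan.py 367.8 282.7 199 78.9 1; python3 snap.py w6
```

```text
t 11.35 pos [367.5 281.8 199.8] psi 78.7 -> 78.9 J6 -44.3 F [0.4 1.2 0.4] w 88.0
dist mm 1.2 turn deg 0.4
[0.002, 0.002, 0.0, -0.001, -0.001, 0.001]
[367.5 281.8 199.8] [-131.6   89.7 -142.9] vel 1.87 11.35
```

View pics/w6.png

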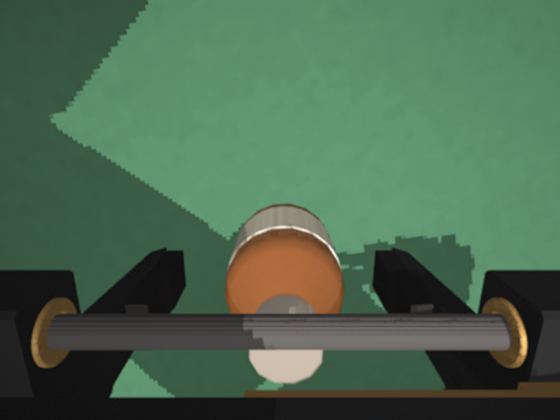

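Call:
{"op": "apply_moves", "data": {"plan": [[[0,0,0,0,0,0],[0,0,0,0,0,0],[0,0,0,0,0,0],[0,0,0,0,0,0],[0,0,0,0,0,0]]], "claw": 35, "force": 25}}

```text
clock: 12.02
ee_pos: [369.1, 282.7, 202.5]
eef_rot: [33.8, 89.9, 22.5]
wrist_force: [0.1, 0.1, 2.2]
grip_width: 49.2
```

Call:
{"op": "apply_moves", "data": {"plan": [[[-0.05,0,0,0,0,0],[-0.12,0,0,0,0,0],[-0.18,0,0,0,0,0],[-0.2,0,0,0,0,0],[-0.2,0,0,0,0,0]]]}}

```text
clock: 12.65
ee_pos: [368.8, 282.5, 281.9]
eef_rot: [17.0, 90.0, 5.8]
wrist_force: [-0.8, 0.3, -1.7]
grip_width: 48.6
```

```bash
python3 snap.py w7;  python3 plan.py 691 168 281 78.9 11
```

```text
[368.8 282.5 281.9] [17.  90.   5.8] vel 1.17 12.65
t 12.7 pos [368.6 282.3 281.2] psi 78.8 -> 78.9 J6 -44.4 F [ 0.   0.1 -2.2] w 49.1
dist mm 342.1 turn deg 0.1
[0.0, -0.011, 0.077, -0.0, -0.0, 0.0]
[0.0, -0.022, 0.154, -0.0, -0.0, 0.0]
[0.0, -0.034, 0.231, -0.0, -0.0, 0.0]
[0.0, -0.045, 0.308, -0.0, -0.0, 0.0]
[0.0, -0.056, 0.385, -0.0, -0.0, 0.0]
[0.0, -0.067, 0.462, -0.0, -0.0, 0.0]
[0.0, -0.078, 0.539, -0.0, -0.0, 0.0]
[0.0, -0.09, 0.616, -0.001, -0.0, 0.0]
[0.0, -0.101, 0.692, -0.001, -0.0, 0.0]
[0.0, -0.112, 0.769, -0.001, -0.0, 0.0]
[0.0, -0.123, 0.846, -0.001, -0.0, 0.0]
```

View pics/w7.png

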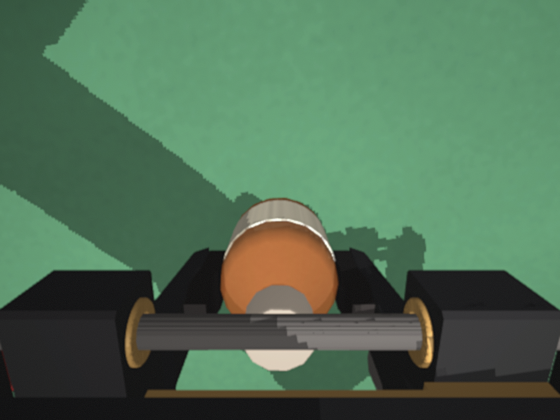

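Call:
{"op": "apply_moves", "data": {"plan": [[[0,-0.011,0.077,0,0,0],[0,-0.022,0.16,0,0,0],[0,-0.036,0.26,0,0,0],[0,-0.05,0.36,0,0,0],[0,-0.066,0.46,0,0,0]]]}}

```text
clock: 13.32
ee_pos: [544.8, 220.1, 280.0]
eef_rot: [-147.5, 89.8, -158.7]
wrist_force: [-1.0, -0.0, -2.0]
grip_width: 49.2
```

```bash
 python3 plan.py 691 168 281 78.9 1
```

```text
t 13.32 pos [544.8 220.1 280. ] psi 78.8 -> 78.9 J6 -59.2 F [-1. -0. -2.] w 49.2
dist mm 155.2 turn deg 0.2
[-0.003, -0.057, 0.384, -0.001, -0.001, 0.0]
```

Call:
{"op": "apply_moves", "data": {"plan": [[[0,-0.015,0.1,0,0,0],[0,-0.03,0.2,0,0,0],[0,-0.045,0.3,0,0,0],[0,-0.055,0.35,0,0,0],[0,-0.056,0.36,0,0,0]]]}}

```text
clock: 13.95
ee_pos: [681.6, 170.0, 279.7]
eef_rot: [-152.6, 89.8, -163.9]
wrist_force: [-0.8, 0.3, -2.1]
grip_width: 49.3
```

Call:
{"op": "apply_moves", "data": {"plan": [[[0.03,0,0,0,0,0],[0.06,0,0,0,0,0],[0.06,0,0,0,0,0]]]}}

```text
clock: 14.32
ee_pos: [679.4, 171.1, 255.6]
eef_rot: [-155.7, 89.8, -166.9]
wrist_force: [-0.5, -0.5, -2.4]
grip_width: 48.9
```

```bash
 python3 plan.py 691 168 203 78.9 1
```

```text
t 14.32 pos [679.4 171.1 255.6] psi 78.8 -> 78.9 J6 -66.7 F [-0.5 -0.5 -2.4] w 48.9
dist mm 54.0 turn deg 0.3
[0.131, -0.002, 0.031, -0.001, -0.001, 0.001]
```

Call:
{"op": "apply_moves", "data": {"plan": [[[0.02,-0.002,0.02,0,0,0],[0.05,-0.002,0.031,0,0,0],[0.09,-0.002,0.031,0,0,0],[0.115,-0.002,0.031,0,0,0],[0.115,-0.002,0.031,0,0,0]]]}}

```text
clock: 14.95
ee_pos: [692.3, 167.4, 210.1]
eef_rot: [-155.1, 89.8, -166.3]
wrist_force: [0.2, -0.2, -2.0]
grip_width: 49.3
```

```bash
 python3 plan.py 691 168 203 78.9 1
```

```text
t 14.95 pos [692.3 167.4 210.1] psi 78.8 -> 78.9 J6 -67.2 F [ 0.2 -0.2 -2. ] w 49.3
dist mm 7.2 turn deg 0.2
[0.018, 0.001, -0.003, -0.001, -0.001, 0.0]
```

Call:
{"op": "apply_moves", "data": {"plan": [[[0.01,0,0,0,0,0],[0.016,0,0,0,0,0],[0.016,0,0,0,0,0]]]}}

```text
clock: 15.32
ee_pos: [693.2, 167.7, 205.9]
eef_rot: [11.9, 90.0, 0.7]
wrist_force: [0.0, -0.4, -1.8]
grip_width: 48.8
```

Call:
{"op": "apply_moves", "data": {"plan": [[[0.005,0,0,0,0,0],[0.008,0,0,0,0,0],[0.008,0,0,0,0,0]]]}}

```text
clock: 15.7
ee_pos: [693.2, 167.6, 202.6]
eef_rot: [9.9, 90.0, -1.4]
wrist_force: [0.1, 0.2, -2.1]
grip_width: 49.3
```

Call:
{"op": "apply_moves", "data": {"plan": [[[0.004,0,0,0,0,0],[0.004,0,0,0,0,0],[0.004,0,0,0,0,0]]]}}

```text
clock: 16.08
ee_pos: [693.3, 167.6, 202.5]
eef_rot: [7.4, 90.0, -3.8]
wrist_force: [-3.7, -1.9, 5.2]
grip_width: 49.1
```

Touching down (force +5 N). Release and rise.

Call:
{"op": "apply_moves", "data": {"plan": [[[0,0,0,0,0,0],[0,0,0,0,0,0],[0,0,0,0,0,0],[-0.05,0,0,0,0,0],[-0.15,0,0,0,0,0]]], "claw": 84}}

```text
clock: 16.7
ee_pos: [692.3, 167.4, 260.2]
eef_rot: [-155.1, 89.8, -166.4]
wrist_force: [0.5, -1.2, 0.2]
grip_width: 84.2
```

Call:
{"op": "apply_moves", "data": {"plan": [[[-0.15,0,0,0,0,0],[-0.28,0,-0.15,0,0,0],[-0.28,0,-0.3,0,0,0],[-0.28,0,-0.45,0,0,0],[-0.28,0,-0.5,0,0,0]]]}}

```text
clock: 17.32
ee_pos: [494.1, 206.9, 374.8]
eef_rot: [35.1, 89.9, 23.9]
wrist_force: [-0.7, 0.7, 0.5]
grip_width: 84.0
```

```bash
python3 snap.py w8; python3 plan.py 431.2 103.1 270 -11.1
```

```text
[494.1 206.9 374.8] [35.1 89.9 23.9] vel 19.95 17.325
t 17.38 pos [492.3 207.3 374.5] psi 78.8 -> -11.1 J6 -58.7 F [-2.1 -0.5 -0.6] w 84.2
dist mm 159.7 turn deg 89.9
[0.261, -0.285, -0.099, 0.5, -0.0, 0.0]
```

View pics/w8.png

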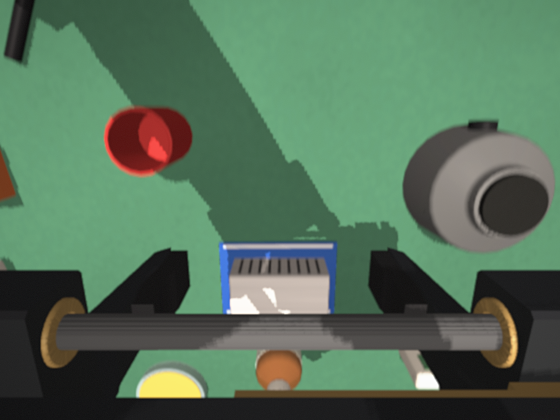

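Call:
{"op": "apply_moves", "data": {"plan": [[[0.15,-0.285,-0.099,0.3,0,0],[0.15,-0.285,-0.099,0.3,0,0],[0.15,-0.285,-0.099,0.3,0,0],[0.15,-0.285,-0.099,0.3,0,0],[0.15,-0.285,-0.099,0.3,0,0]]], "claw": 88}}

```text
clock: 18.0
ee_pos: [436.4, 102.1, 314.2]
eef_rot: [70.4, 89.9, 5.1]
wrist_force: [0.1, 0.3, 0.0]
grip_width: 88.2
```

```bash
python3 plan.py 431.2 103.1 280 -11.1
```

```text
t 18.0 pos [436.4 102.1 314.2] psi 24.6 -> -11.1 J6 -14.7 F [0.1 0.3 0. ] w 88.2
dist mm 34.6 turn deg 35.7
[0.085, -0.011, -0.008, 0.199, 0.0, -0.001]
```

Call:
{"op": "apply_moves", "data": {"plan": [[[0.085,-0.011,-0.008,0.199,0,0],[0.085,-0.011,-0.008,0.199,0,0],[0.085,-0.011,-0.008,0.199,0,0],[0.085,-0.011,-0.008,0.199,0,0],[0.085,-0.011,-0.008,0.199,0,0]]]}}

```text
clock: 18.62
ee_pos: [431.3, 103.5, 280.0]
eef_rot: [106.2, 89.9, 5.5]
wrist_force: [-0.6, -0.3, -0.2]
grip_width: 88.0
```

```bash
python3 snap.py w9; python3 plan.py 431.2 103.1 186 -11.1 3
```

```text
[431.3 103.5 280. ] [106.2  89.9   5.5] vel 1.27 18.625
t 18.68 pos [431.2 103.5 279.9] psi -10.7 -> -11.1 J6 21.0 F [0.1 0.1 0. ] w 87.9
dist mm 93.9 turn deg 0.4
[0.078, -0.0, 0.0, 0.001, -0.0, -0.0]
[0.156, -0.0, 0.001, 0.001, -0.0, -0.0]
[0.235, -0.0, 0.001, 0.002, -0.0, -0.001]
```

View pics/w9.png

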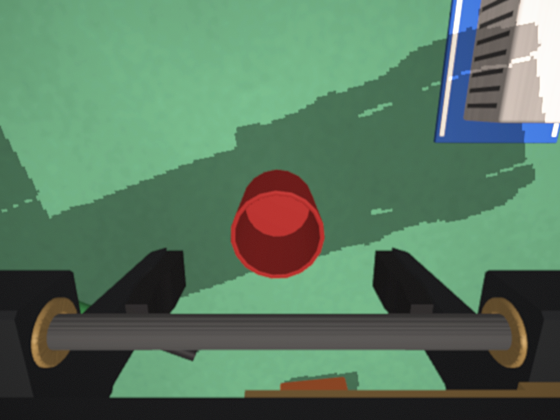

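Call:
{"op": "apply_moves", "data": {"plan": [[[0.078,0,0,0.002,0,0],[0.156,0,0,0.002,0,0],[0.235,0,0,0.002,0,0],[0.235,0,0,0.002,0,0],[0.235,0,0,0.002,0,0]]]}}

```text
clock: 19.3
ee_pos: [431.4, 103.6, 185.9]
eef_rot: [106.8, 89.9, 5.7]
wrist_force: [0.5, -0.3, -0.1]
grip_width: 88.3
```

Call:
{"op": "apply_moves", "data": {"plan": [[[0,0,0,0,0,0],[0,0,0,0,0,0],[0,0,0,0,0,0],[0,0,0,0,0,0],[0,0,0,0,0,0]]], "claw": 44, "force": 15}}

```text
clock: 19.92
ee_pos: [430.9, 103.6, 185.3]
eef_rot: [102.3, 89.9, 1.2]
wrist_force: [-0.6, 0.3, 5.3]
grip_width: 55.7
```

Call:
{"op": "apply_moves", "data": {"plan": [[[-0.05,0,0,0,0,0],[-0.12,0,0,0,0,0],[-0.17,0,0,0,0,0],[-0.17,0,0,0,0,0]]]}}

```text
clock: 20.42
ee_pos: [431.3, 103.7, 254.2]
eef_rot: [109.5, 89.8, 8.4]
wrist_force: [0.7, 0.4, -0.8]
grip_width: 55.8
```

```bash
python3 snap.py w10; python3 plan.py 588.5 78 250 -11.1 5
```

```text
[431.3 103.7 254.2] [109.5  89.8   8.4] vel 1.74 20.425
t 20.48 pos [430.7 103.5 253. ] psi -11.1 -> -11.1 J6 21.4 F [ 0.7  0.1 -0.2] w 55.8
dist mm 159.9 turn deg 0.1
[0.002, 0.08, -0.003, -0.0, -0.0, -0.0]
[0.003, 0.16, -0.005, -0.0, -0.0, -0.0]
[0.005, 0.24, -0.008, -0.0, -0.0, -0.0]
[0.007, 0.32, -0.011, -0.0, -0.0, -0.0]
[0.008, 0.399, -0.014, -0.0, -0.0, -0.0]
```

View pics/w10.png

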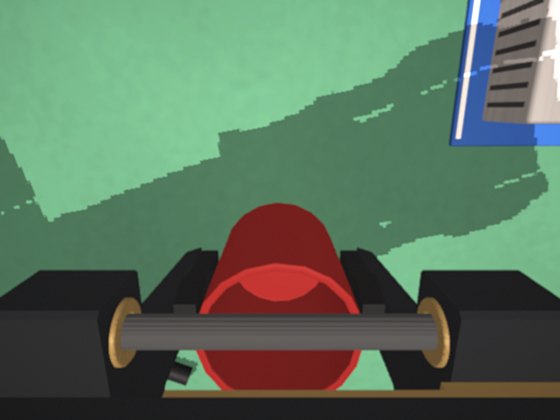

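Call:
{"op": "apply_moves", "data": {"plan": [[[0,0.08,-0.003,0,0,0],[0,0.18,-0.007,0,0,0],[0,0.28,-0.01,0,0,0],[0,0.36,-0.013,0,0,0],[0,0.399,-0.014,0,0,0]]]}}

```text
clock: 21.1
ee_pos: [589.0, 77.8, 251.1]
eef_rot: [-69.8, 89.9, -171.0]
wrist_force: [0.2, -1.3, -1.8]
grip_width: 56.4
```

Call:
{"op": "apply_moves", "data": {"plan": [[[0.03,0,0,0,0,0],[0.06,0,0,0,0,0],[0.06,0,0,0,0,0],[0.06,0,0,0,0,0]]]}}

```text
clock: 21.6
ee_pos: [587.6, 78.4, 228.8]
eef_rot: [-58.0, 90.0, -159.1]
wrist_force: [0.6, -0.0, -0.3]
grip_width: 56.0
```

```bash
python3 plan.py 588.5 78 187 -11.1 3
```

```text
t 21.6 pos [587.6  78.4 228.8] psi -11.1 -> -11.1 J6 16.3 F [ 0.6 -0.  -0.3] w 56.0
dist mm 41.8 turn deg 0.0
[0.035, 0.001, 0.0, -0.0, 0.0, 0.0]
[0.07, 0.002, 0.0, -0.0, 0.0, 0.0]
[0.104, 0.003, 0.001, -0.0, 0.0, 0.0]
```

Call:
{"op": "apply_moves", "data": {"plan": [[[0.035,0.002,0,0,0,0],[0.07,0.002,0,0,0,0],[0.102,0.002,0,0,0,0],[0.106,0.002,0,0,0,0],[0.106,0.002,0,0,0,0]]]}}

```text
clock: 22.22
ee_pos: [588.9, 78.0, 186.1]
eef_rot: [-62.8, 90.0, -163.9]
wrist_force: [0.3, -0.4, -0.4]
grip_width: 55.5
```

Call:
{"op": "apply_moves", "data": {"plan": [[[0.003,0,0,0,0,0],[0.004,0,0,0,0,0],[0.004,0,0,0,0,0]]]}}

```text
clock: 22.6
ee_pos: [589.2, 78.1, 185.3]
eef_rot: [100.5, 90.0, -0.6]
wrist_force: [-0.7, -0.6, 1.1]
grip_width: 55.9
```

Contact begins. Release, rise, look.

Call:
{"op": "apply_moves", "data": {"plan": [[[0,0,0,0,0,0],[0,0,0,0,0,0],[0,0,0,0,0,0],[-0.04,0,0,0,0,0],[-0.12,0,0,0,0,0]]], "claw": 84}}

```text
clock: 23.22
ee_pos: [588.3, 78.0, 232.7]
eef_rot: [-71.2, 89.8, -172.4]
wrist_force: [0.8, 0.6, -0.5]
grip_width: 83.9
```

Call:
{"op": "apply_moves", "data": {"plan": [[[-0.12,0,0,0,0,0],[-0.27,0,0.12,0,0,0],[-0.4,0,0.24,0,0,0],[-0.5,0,0.3,0,0,0],[-0.5,0,0.3,0,0,0]]]}}

```text
clock: 23.85
ee_pos: [566.4, -41.7, 440.0]
eef_rot: [92.3, 89.3, -9.0]
wrist_force: [-0.2, -0.4, -0.8]
grip_width: 84.0
```

```bash
python3 snap.py w11; python3 plan.py 427 -118 290 -3.8
```

```text
[566.4 -41.7 440. ] [92.3 89.3 -9. ] vel 2.87 23.85
t 23.9 pos [566.1 -41.1 437.9] psi -11.3 -> -3.8 J6 4.6 F [-0.1 -1.4  0.7] w 84.0
dist mm 217.1 turn deg 7.5
[0.367, -0.306, 0.257, -0.041, 0.0, -0.003]
```

View pics/w11.png

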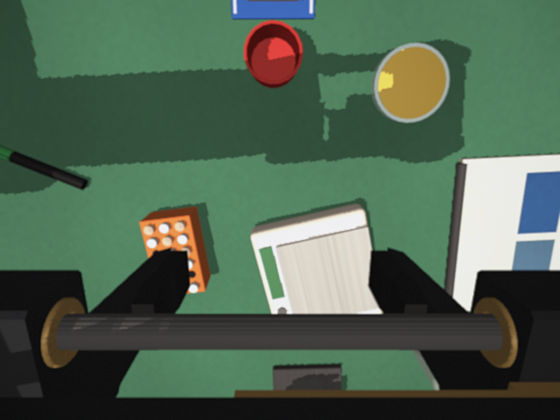

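Call:
{"op": "apply_moves", "data": {"plan": [[[0.367,-0.306,0.257,-0.041,0,-0.003],[0.367,-0.306,0.257,-0.041,0,-0.003],[0.367,-0.306,0.257,-0.041,0,-0.003],[0.367,-0.306,0.257,-0.041,0,-0.003],[0.367,-0.306,0.257,-0.041,0,-0.003]]], "claw": 88}}

```text
clock: 24.52
ee_pos: [423.3, -116.1, 283.0]
eef_rot: [-99.6, 89.1, 166.6]
wrist_force: [0.3, 0.2, -0.1]
grip_width: 88.1
```

```bash
python3 snap.py w12; python3 plan.py 427 -118 173 -3.8; python3 - <<'E'
from meas import *
im,h,W,ok=load('w12'); z=W[...,2]
org=(h[...,0]>5)&(h[...,0]<22)&(h[...,1]>130)
m=box(190,0,370,311)&ok&(z>30)&(z<46)&org; print(rect(W[m]),m.sum(),np.median(z[m]))
E
```

```text
[ 423.3 -116.1  283. ] [-99.6  89.1 166.6] vel 5.18 24.525
t 24.57 pos [ 425.3 -116.3  285. ] psi -3.8 -> -3.8 J6 -14.7 F [1.  0.  0.6] w 88.0
dist mm 112.0 turn deg 0.7
[0.28, 0.008, 0.004, 0.0, -0.001, 0.004]
(array([ 426.7, -117. ]), array([100.1,  59.2]), 85.9) 7546 41.41439546231554
```

View pics/w12.png

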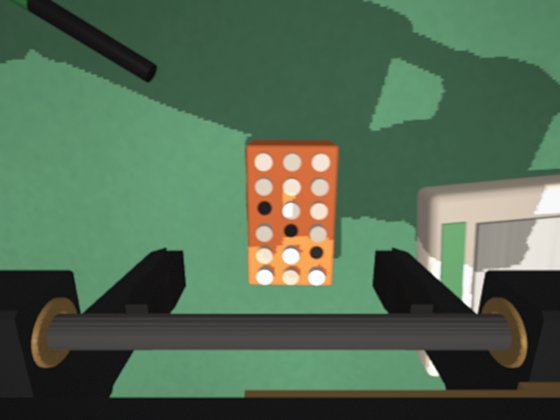

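Call:
{"op": "apply_moves", "data": {"plan": [[[0.08,0.002,0.001,0.001,0,0.002],[0.16,0.003,0.002,0.002,0,0.003],[0.2,0.003,0.002,0.002,0,0.003],[0.2,0.003,0.002,0.002,0,0.003]]]}}

```text
clock: 25.08
ee_pos: [426.9, -117.2, 205.7]
eef_rot: [-139.6, 89.9, 126.4]
wrist_force: [-0.4, 0.1, -0.6]
grip_width: 87.8
```

```bash
 python3 plan.py 426.7 -117 173 -4.1
```

```text
t 25.07 pos [ 426.9 -117.2  205.7] psi -4.1 -> -4.1 J6 -14.6 F [-0.4  0.1 -0.6] w 87.8
dist mm 32.7 turn deg 0.1
[0.082, -0.0, -0.0, 0.0, -0.0, 0.0]
```

Call:
{"op": "apply_moves", "data": {"plan": [[[0.04,0,0,0,0,0],[0.08,0,0,0,0,0],[0.08,0,0,0,0,0]]]}}

```text
clock: 25.45
ee_pos: [425.5, -117.4, 172.7]
eef_rot: [-118.4, 89.8, 147.5]
wrist_force: [-0.2, 0.0, -0.5]
grip_width: 87.6
```

Call:
{"op": "apply_moves", "data": {"plan": [[[0,0,0,0,0,0],[0,0,0,0,0,0],[0,0,0,0,0,0],[0,0,0,0,0,0],[0,0,0,0,0,0]]], "claw": 48, "force": 20}}

```text
clock: 26.08
ee_pos: [426.7, -117.8, 174.5]
eef_rot: [102.5, 89.9, 8.4]
wrist_force: [-1.0, -0.7, 2.1]
grip_width: 59.9
```

Call:
{"op": "apply_moves", "data": {"plan": [[[-0.05,0,0,0,0,0],[-0.14,0,0,0,0,0],[-0.24,0,0,0,0,0],[-0.3,0,0,0,0,0],[-0.3,0,0,0,0,0]]]}}

```text
clock: 26.7
ee_pos: [427.1, -118.0, 295.9]
eef_rot: [83.3, 89.7, -10.9]
wrist_force: [-0.7, 0.5, -1.2]
grip_width: 59.9
```

```bash
 python3 snap.py w13; python3 plan.py 609.3 184 293 -11.1 8
python3 - <<'E'
from meas import *
im,h,W,ok=load('w13'); z=W[...,2]
org=(h[...,0]>5)&(h[...,0]<22)&(h[...,1]>130)
m=box(190,100,370,311)&ok&(z>130)&(z<175)&org; P=W[m]; print(P[:,1].max(),np.percentile(P[:,0],[1,99]),np.median(z[m]))
E
```

```text
[ 427.1 -118.   295.9] [ 83.3  89.7 -10.9] vel 2.79 26.7
t 26.75 pos [ 426.4 -117.7  294.3] psi -4.1 -> -11.1 J6 -14.6 F [ 0.6 -0.1 -3. ] w 59.9
dist mm 352.9 turn deg 7.0
[0.001, 0.05, -0.098, 0.005, -0.0, -0.0]
[0.001, 0.101, -0.196, 0.01, -0.0, -0.0]
[0.002, 0.151, -0.294, 0.015, -0.0, -0.0]
[0.002, 0.201, -0.393, 0.019, -0.0, -0.0]
[0.003, 0.251, -0.491, 0.024, -0.0, -0.0]
[0.003, 0.302, -0.589, 0.029, -0.0, -0.0]
[0.004, 0.352, -0.687, 0.034, -0.0, -0.001]
[0.004, 0.402, -0.785, 0.039, -0.0, -0.001]
-65.36240691168356 [398.96421441 458.81916003] 162.55349689567134
```

View pics/w13.png

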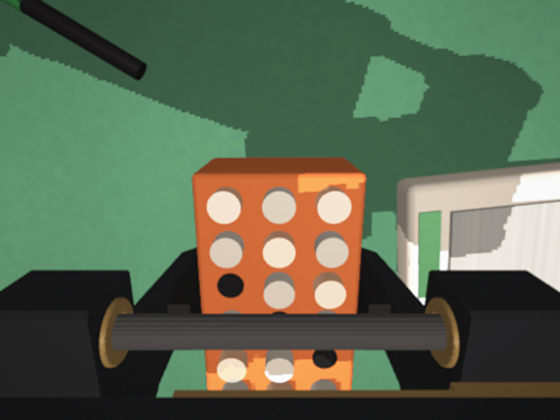

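Call:
{"op": "apply_moves", "data": {"plan": [[[0,0.05,-0.098,0.005,0,0],[0,0.1,-0.196,0.01,0,0],[0,0.151,-0.294,0.015,0,0],[0,0.2,-0.393,0.019,0,0],[0,0.251,-0.49,0.024,0,0]]]}}

```text
clock: 27.38
ee_pos: [540.1, 71.8, 291.5]
eef_rot: [-82.3, 89.8, 179.2]
wrist_force: [-0.2, -0.9, -0.9]
grip_width: 60.1
```

Call:
{"op": "apply_moves", "data": {"plan": [[[0,0.05,-0.098,0.005,0,0],[0,0.095,-0.18,0.01,0,0],[0,0.108,-0.23,0.012,0,0],[0,0.108,-0.23,0.012,0,0],[0,0.108,-0.23,0.012,0,0]]]}}

```text
clock: 28.0
ee_pos: [595.8, 154.4, 293.4]
eef_rot: [-64.4, 89.9, -165.0]
wrist_force: [0.5, -0.2, -1.2]
grip_width: 59.7
```

```bash
 python3 plan.py 609.3 183.5 240 -11.1
```

```text
t 28.0 pos [595.8 154.4 293.4] psi -10.6 -> -11.1 J6 22.8 F [ 0.5 -0.2 -1.2] w 59.7
dist mm 62.3 turn deg 0.5
[0.133, 0.02, -0.078, 0.003, 0.0, 0.0]
```

Call:
{"op": "apply_moves", "data": {"plan": [[[0.02,0.01,-0.04,0.003,0,0],[0.05,0.02,-0.078,0.003,0,0],[0.1,0.02,-0.078,0.003,0,0],[0.133,0.02,-0.078,0.003,0,0],[0.133,0.02,-0.078,0.003,0,0]]]}}

```text
clock: 28.62
ee_pos: [609.1, 184.0, 238.4]
eef_rot: [-67.6, 89.8, -168.8]
wrist_force: [-0.9, -0.5, -0.8]
grip_width: 59.9
```

```bash
 python3 snap.py w14; python3 plan.py 609.3 183.5 224 -11.1
```

```text
[609.1 184.  238.4] [ -67.6   89.8 -168.8] vel 1.47 28.625
t 28.68 pos [609.7 184.1 239.7] psi -11.1 -> -11.1 J6 25.7 F [ 0.2  0.2 -1.2] w 59.8
dist mm 15.7 turn deg 0.1
[0.039, -0.001, 0.002, -0.0, 0.0, 0.001]
```

View pics/w14.png

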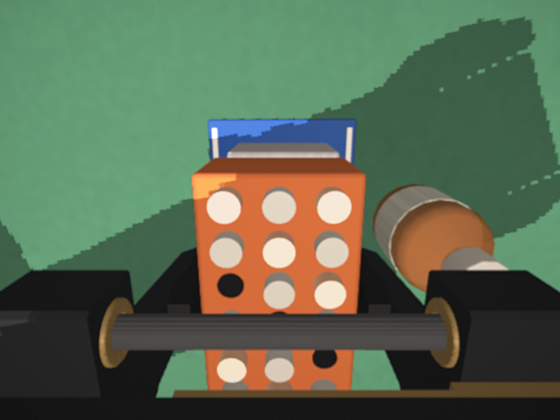

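Call:
{"op": "apply_moves", "data": {"plan": [[[0.02,-0.001,0.001,0,0,0],[0.036,-0.001,0.001,0,0,0],[0.036,-0.001,0.001,0,0,0],[0.036,-0.001,0.001,0,0,0]]]}}

```text
clock: 29.18
ee_pos: [610.0, 184.1, 226.9]
eef_rot: [138.1, 89.9, 37.0]
wrist_force: [-0.3, 0.3, -0.4]
grip_width: 59.7
```

Call:
{"op": "apply_moves", "data": {"plan": [[[0.003,0,0,0,0,0],[0.004,0,0,0,0,0],[0.004,0,0,0,0,0]]]}}

```text
clock: 29.55
ee_pos: [609.9, 184.2, 225.2]
eef_rot: [142.7, 90.0, 41.6]
wrist_force: [-0.5, -0.2, -1.6]
grip_width: 60.1
```

Call:
{"op": "apply_moves", "data": {"plan": [[[0.003,0,0,0,0,0],[0.005,0,0,0,0,0],[0.005,0,0,0,0,0]]]}}

```text
clock: 29.92
ee_pos: [609.8, 184.1, 223.0]
eef_rot: [161.1, 90.0, 60.0]
wrist_force: [0.2, -0.0, -0.2]
grip_width: 59.8
```

Call:
{"op": "apply_moves", "data": {"plan": [[[0.003,0,0,0,0,0],[0.004,0,0,0,0,0],[0.004,0,0,0,0,0]]]}}

```text
clock: 30.3
ee_pos: [610.0, 184.2, 222.6]
eef_rot: [136.6, 89.9, 35.5]
wrist_force: [-2.8, -0.1, 5.4]
grip_width: 59.4
```

Contact. Release (limited opening because of the bottle), rise and look.

Call:
{"op": "apply_moves", "data": {"plan": [[[-0.001,0,0,0,0,0],[-0.001,0,0,0,0,0],[-0.001,0,0,0,0,0],[-0.05,0,0,0,0,0],[-0.15,0,0,0,0,0]]], "claw": 74}}

```text
clock: 30.92
ee_pos: [609.0, 183.9, 280.9]
eef_rot: [-70.5, 89.8, -171.6]
wrist_force: [-0.2, -0.2, -0.2]
grip_width: 74.3
```

Call:
{"op": "apply_moves", "data": {"plan": [[[-0.12,0,0.05,0,0,0],[-0.25,0,0.2,0,0,0],[-0.35,0,0.35,0,0,0],[-0.35,0,0.4,0,0,0],[-0.35,0,0.4,0,0,0]]]}}

```text
clock: 31.55
ee_pos: [578.9, 24.7, 425.4]
eef_rot: [101.2, 89.6, -0.2]
wrist_force: [0.4, 1.1, 1.3]
grip_width: 74.2
```

```bash
python3 snap.py w15; python3 plan.py 575 -200 400 -11
```

```text
[578.9  24.7 425.4] [101.2  89.6  -0.2] vel 2.57 31.55
t 31.6 pos [578.8  26.  423.8] psi -11.3 -> -11.0 J6 11.4 F [ 0.   0.2 -0.2] w 74.0
dist mm 227.3 turn deg 0.4
[0.059, 0.101, 0.556, -0.002, -0.001, -0.001]
```

View pics/w15.png

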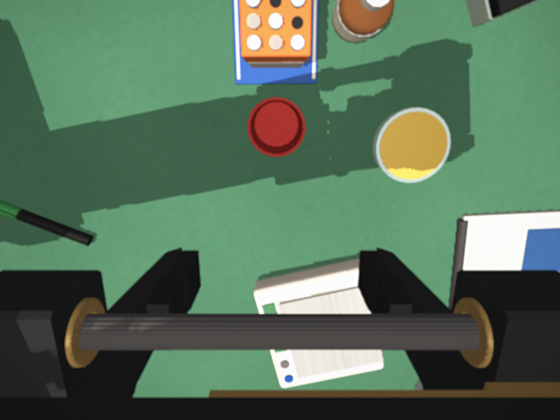

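Call:
{"op": "apply_moves", "data": {"plan": [[[0.04,0.12,0.7,0,0,0],[0.04,0.12,0.7,0,0,0],[0.04,0.12,0.7,0,0,0],[0.04,0.12,0.7,0,0,0],[0.04,0.12,0.7,0,0,0]]], "claw": 60}}

```text
clock: 32.22
ee_pos: [572.1, -258.5, 404.2]
eef_rot: [-140.6, 89.9, 118.2]
wrist_force: [-0.3, -0.2, -0.1]
grip_width: 60.2
```

Call:
{"op": "apply_moves", "data": {"plan": [[[0,0,0,0,0,0],[0,0,0,0,0,0]]]}}

```text
clock: 32.48
ee_pos: [572.3, -255.7, 404.7]
eef_rot: [-156.9, 89.9, 102.0]
wrist_force: [0.3, 0.1, 0.6]
grip_width: 59.9
```

```bash
python3 snap.py w16; python3 plan.py 542.5 -399.3 300 -10.2; python3 - <<'E'
from meas import *
im,h,W,ok=load('w16'); z=W[...,2]
m=ok&(z>30)&(z<60); 
n,l,st,_=cv2.connectedComponentsWithStats(m.astype(np.uint8))
for i in range(1,n):
    if st[i,4]>800: print(st[i],rect(W[l==i]),np.percentile(z[l==i],[5,50,95]))
E
```

```text
[ 572.3 -255.7  404.7] [-156.9   89.9  102. ] vel 0.98 32.475
t 32.52 pos [ 572.4 -255.3  404.9] psi -11.0 -> -10.2 J6 -15.3 F [0.3 0.8 0.5] w 59.7
dist mm 180.6 turn deg 0.9
[0.262, -0.004, 0.368, -0.005, -0.001, 0.0]
[  197     0   171   189 23070] (array([ 593.2, -180.1]), array([140.4, 150.5]), 2.0) [37.96531089 45.76384519 47.51348455]
```

View pics/w16.png

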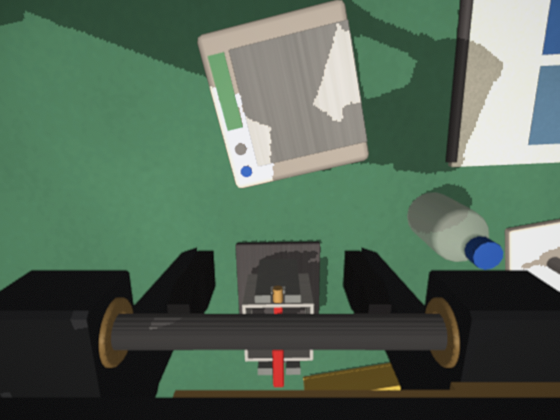

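```bash
python3 - <<'E'
from meas import *
im,h,W,ok=load('w16')
for p in [(229,50),(338,24),(367,146),(272,166)]: print(p,W[p[1]-0,p[0]-0].round(1))
c=cv2.resize(im[0:200,180:390],(780,600)[0:2],interpolation=cv2.INTER_CUBIC); cv2.imwrite('pics/z16.png',c[:, :])
E
```

```text
(229, 50) [ 550.5 -127.1   45.6]
(338, 24) [ 650.8 -125.    45.6]
(367, 146) [ 6.735e+02 -2.442e+02  2.000e-01]
(272, 166) [ 567.6 -239.6   39.7]
```

View pics/z16.png

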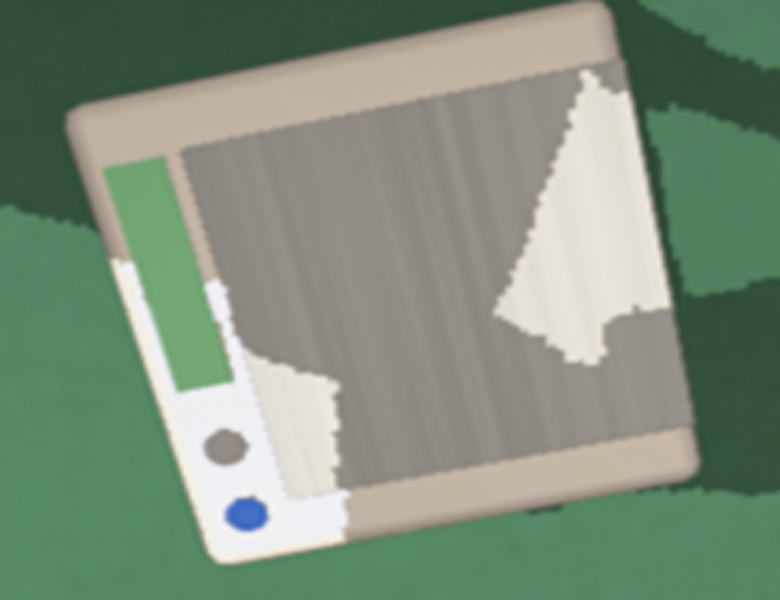

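```bash
python3 - <<'E'
from meas import *
z=np.load('w16.npz');K,T=z['K'],z['T']; P=[]
for x,y in [(183,150),(625,62),(692,425),(290,498)]:
    u,v=180+x*210/780-.5, y/3-.5
    r=T[:3,:3]@np.array([(u-K[0,2])/K[0,0],(v-K[1,2])/K[1,1],1]); t=(46.2-T[2,3])/r[2]; p=T[:3,3]+t*r; P.append(p[:2]); print(p.round(1))
print(np.mean(P,0),rect(np.array(P)))
E
```

```text
[ 550.5 -126.7   46.2]
[ 659.7 -123.7   46.2]
[ 662.4 -232.2   46.2]
[ 554.  -235.3   46.2]
[ 606.64277009 -179.49286802] (array([ 606.6, -179.5]), array([109.2, 108.6]), 1.6)
```

Call:
{"op": "apply_moves", "data": {"plan": [[[0.05,-0.004,0.15,-0.005,0,0],[0.1,-0.004,0.3,-0.005,0,0],[0.18,-0.004,0.366,-0.005,0,0],[0.18,-0.004,0.366,-0.005,0,0],[0.18,-0.004,0.366,-0.005,0,0]]], "claw": 50}}

```text
clock: 33.15
ee_pos: [543.0, -398.7, 333.8]
eef_rot: [145.5, 89.9, 45.4]
wrist_force: [0.1, -0.1, 1.1]
grip_width: 50.2
```

Call:
{"op": "apply_moves", "data": {"plan": [[[0,0,0,0,0,0],[0,0,0,0,0,0]]]}}

```text
clock: 33.4
ee_pos: [543.0, -399.3, 334.8]
eef_rot: [81.7, 89.9, -18.4]
wrist_force: [0.4, 0.1, -0.5]
grip_width: 50.1
```

```bash
python3 snap.py w17; python3 plan.py 542.5 -399.3 262 -10.2;python3 - <<'E'
from meas import *
im,h,W,ok=load('w17'); z=W[...,2]
red=((h[...,0]<8)|(h[...,0]>172))&(h[...,1]>150)
m=ok&red&(z>130)&(z<150); P=W[m]; print('fin top',rect(P),np.percentile(P[:,2],[5,50,95]),len(P))
m=ok&(z>7)&(z<14); P=W[m]; print('base',rect(P),len(P))
E
```

```text
[ 543.  -399.3  334.8] [ 81.7  89.9 -18.4] vel 0.41 33.4
t 33.45 pos [ 542.8 -399.4  334.5] psi -10.2 -> -10.2 J6 -28.3 F [ 0.1 -0.7 -0.6] w 50.2
dist mm 72.5 turn deg 0.1
[0.181, -0.001, -0.0, 0.0, 0.0, -0.001]
fin top (array([ 542.9, -398.3]), array([39.1,  9.4]), 79.5) [135.936878   138.14970112 139.15635552] 1145
base (array([ 639.6, -444.7]), array([314.7, 387.9]), 2.6) 4814
```

View pics/w17.png

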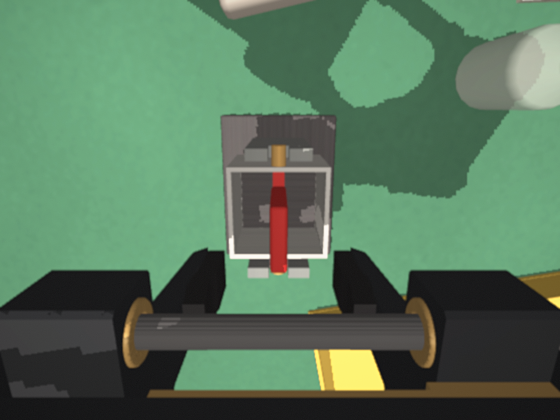

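Well centred over the fin (column 279). Descend.

Call:
{"op": "apply_moves", "data": {"plan": [[[0.05,0,-0.001,0,0,0],[0.1,0,-0.001,0,0,0],[0.15,0,-0.001,0,0,0],[0.181,0,-0.001,0,0,0],[0.181,0,-0.001,0,0,0]]]}}

```text
clock: 34.08
ee_pos: [541.6, -399.4, 258.5]
eef_rot: [-129.8, 89.8, 130.0]
wrist_force: [0.5, -0.3, -0.5]
grip_width: 50.2
```

Call:
{"op": "apply_moves", "data": {"plan": [[[0,0,0,0,0,0],[0,0,0,0,0,0]]], "claw": 20, "force": 10}}

```text
clock: 34.33
ee_pos: [542.7, -400.2, 262.0]
eef_rot: [80.5, 89.9, -19.8]
wrist_force: [0.3, 0.7, -0.2]
grip_width: 31.9
```

```bash
python3 snap.py w18; python3 plan.py 542.5 -399.1 262 -10.2
```

```text
[ 542.7 -400.2  262. ] [ 80.5  89.9 -19.8] vel 0.2 34.325
t 34.38 pos [ 542.6 -400.1  262. ] psi -10.2 -> -10.2 J6 -28.3 F [0.  0.6 0.1] w 28.0
dist mm 1.0 turn deg 0.1
[-0.0, -0.001, -0.002, -0.0, 0.0, -0.001]
```

View pics/w18.png

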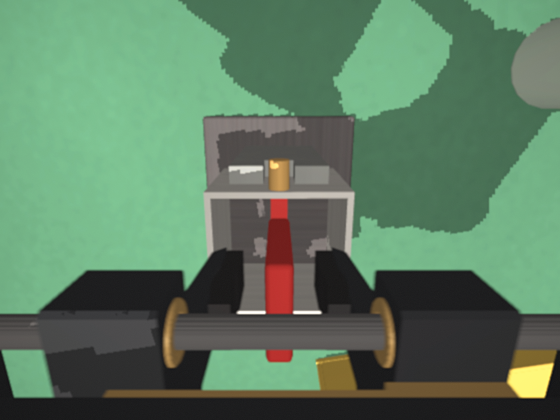

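Fin is between the fingers; close gently, then firmly.

Call:
{"op": "apply_moves", "data": {"plan": [[[0,0,0,0,0,0],[0,0,0,0,0,0],[0,0,0,0,0,0],[0,0,0,0,0,0]]], "claw": 2, "force": 12}}

```text
clock: 34.88
ee_pos: [542.4, -399.9, 261.3]
eef_rot: [103.0, 89.9, 2.7]
wrist_force: [0.6, -0.0, 2.7]
grip_width: 9.6
```

Call:
{"op": "apply_moves", "data": {"plan": [[[0,0,0,0,0,0],[0,0,0,0,0,0],[0,0,0,0,0,0]]], "force": 50}}

```text
clock: 35.25
ee_pos: [542.5, -399.9, 261.2]
eef_rot: [103.6, 89.9, 3.3]
wrist_force: [1.0, 0.2, 2.6]
grip_width: 9.5
```

```bash
python3 plan.py 542.5 -399.4 262 -10.2
```

```text
t 35.25 pos [ 542.5 -399.9  261.2] psi -10.2 -> -10.2 J6 -28.3 F [1.  0.2 2.6] w 9.5
dist mm 0.9 turn deg 0.1
[-0.002, -0.0, -0.001, -0.0, -0.0, -0.0]
```

Call:
{"op": "apply_moves", "data": {"plan": [[[-0.01,0,0,0,0,0],[-0.03,0,0,0,0,0],[-0.055,0,0,0,0,0],[-0.08,0,0,0,0,0],[-0.11,0,0,0,0,0]]]}}

```text
clock: 35.88
ee_pos: [542.0, -399.8, 305.6]
eef_rot: [175.7, 90.0, 75.5]
wrist_force: [-0.2, -0.2, -3.4]
grip_width: 9.5
```

```bash
python3 snap.py w19; python3 snap.py s19 side; python3 plan.py 542.5 -399.4 352 -10.2 4
```

```text
[ 542.  -399.8  305.6] [175.7  90.   75.5] vel 9.21 35.875
[ 542.7 -400.3  307.9] [ 73.7  89.8 -26.6] vel 2.52 35.925
t 35.98 pos [ 542.8 -400.4  307.4] psi -10.2 -> -10.2 J6 -28.3 F [-0.  -0.2 -3.7] w 9.6
dist mm 44.6 turn deg 0.2
[-0.028, -0.0, -0.001, -0.0, 0.0, -0.0]
[-0.056, -0.0, -0.001, -0.0, 0.0, -0.001]
[-0.084, -0.001, -0.002, -0.0, 0.0, -0.001]
[-0.111, -0.001, -0.002, -0.0, 0.0, -0.001]
```

View pics/s19.png

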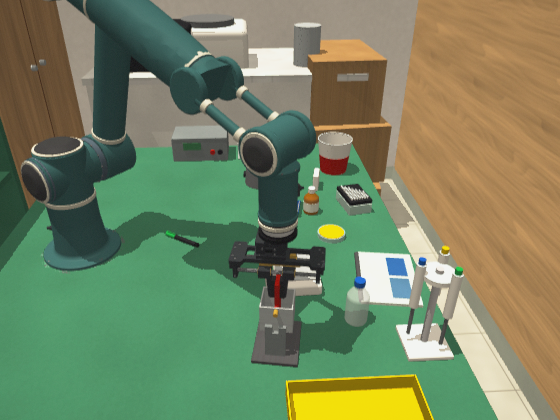

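Call:
{"op": "apply_moves", "data": {"plan": [[[-0.03,0,0,0,0,0],[-0.07,0,0,0,0,0],[-0.11,0,0,0,0,0],[-0.125,0,0,0,0,0],[-0.125,0,0,0,0,0]]]}}

```text
clock: 36.6
ee_pos: [542.4, -400.0, 355.9]
eef_rot: [84.9, 89.9, -15.4]
wrist_force: [-0.7, -0.4, -3.9]
grip_width: 9.4
```

```bash
python3 plan.py 606.3 -180.2 357 -10.2 8
```

```text
t 36.6 pos [ 542.4 -400.   355.9] psi -10.2 -> -10.2 J6 -28.3 F [-0.7 -0.4 -3.9] w 9.4
dist mm 228.9 turn deg 0.1
[-0.0, 0.007, -0.071, -0.0, 0.0, -0.0]
[-0.001, 0.015, -0.142, -0.0, 0.0, -0.0]
[-0.001, 0.022, -0.213, -0.0, 0.0, -0.0]
[-0.001, 0.03, -0.285, -0.0, 0.0, -0.0]
[-0.002, 0.037, -0.356, -0.0, 0.0, -0.0]
[-0.002, 0.045, -0.427, -0.0, 0.0, -0.0]
[-0.002, 0.052, -0.498, -0.0, 0.0, -0.001]
[-0.003, 0.06, -0.569, -0.0, 0.0, -0.001]
```

Call:
{"op": "apply_moves", "data": {"plan": [[[0,0.003,-0.03,0,0,0],[0,0.01,-0.09,0,0,0],[0,0.017,-0.16,0,0,0],[0,0.024,-0.23,0,0,0],[0,0.031,-0.3,0,0,0]]]}}

```text
clock: 37.22
ee_pos: [576.0, -281.2, 354.2]
eef_rot: [-156.5, 89.9, 103.3]
wrist_force: [0.4, -0.3, -4.1]
grip_width: 9.3
```

Call:
{"op": "apply_moves", "data": {"plan": [[[0,0.007,-0.07,0,0,0],[0,0.014,-0.14,0,0,0],[0,0.021,-0.2,0,0,0],[0,0.026,-0.24,0,0,0],[0,0.028,-0.26,0,0,0]]]}}

```text
clock: 37.85
ee_pos: [605.4, -181.9, 354.7]
eef_rot: [-173.7, 90.0, 86.2]
wrist_force: [-0.6, 0.6, -3.7]
grip_width: 9.4
```

Call:
{"op": "apply_moves", "data": {"plan": [[[0,0,0,0,0,0],[0,0,0,0,0,0]]]}}

```text
clock: 38.1
ee_pos: [605.1, -184.2, 354.9]
eef_rot: [125.8, 90.0, 25.6]
wrist_force: [1.0, -0.7, -4.5]
grip_width: 9.7
```

```bash
python3 plan.py 606.3 -180.2 290 -10.2 4
```

```text
t 38.1 pos [ 605.1 -184.2  354.9] psi -10.3 -> -10.2 J6 -8.9 F [ 1.  -0.7 -4.5] w 9.7
dist mm 65.0 turn deg 0.1
[0.041, 0.0, -0.003, -0.0, -0.0, -0.0]
[0.081, 0.001, -0.005, -0.0, -0.0, -0.0]
[0.122, 0.001, -0.008, -0.0, -0.0, -0.0]
[0.162, 0.001, -0.01, -0.0, -0.0, -0.0]
```

Call:
{"op": "apply_moves", "data": {"plan": [[[0.03,0.001,-0.01,0,0,0],[0.07,0.001,-0.01,0,0,0],[0.12,0.001,-0.01,0,0,0],[0.155,0.001,-0.01,0,0,0],[0.155,0.001,-0.01,0,0,0]]]}}

```text
clock: 38.72
ee_pos: [605.4, -179.5, 290.2]
eef_rot: [-106.4, 89.7, 153.3]
wrist_force: [-0.6, -0.3, -4.2]
grip_width: 9.4
```

Call:
{"op": "apply_moves", "data": {"plan": [[[0,0,0,0,0,0],[0,0,0,0,0,0]]]}}

```text
clock: 38.98
ee_pos: [606.9, -179.9, 294.0]
eef_rot: [97.0, 89.9, -3.2]
wrist_force: [-0.0, 0.2, -3.5]
grip_width: 9.5
```

```bash
python3 plan.py 606.3 -180.2 284.2 -10.2 4; python3 snap.py s20 side
```

```text
t 38.98 pos [ 606.9 -179.9  294. ] psi -10.2 -> -10.2 J6 -8.6 F [-0.   0.2 -3.5] w 9.5
dist mm 9.9 turn deg 0.1
[0.006, -0.0, 0.0, -0.0, -0.0, -0.0]
[0.012, -0.001, 0.001, -0.0, -0.0, -0.0]
[0.018, -0.001, 0.001, -0.0, -0.0, -0.001]
[0.025, -0.001, 0.001, -0.0, -0.0, -0.001]
[ 606.9 -179.9  294. ] [97.  89.9 -3.2] vel 0.22 38.975
```

View pics/s20.png

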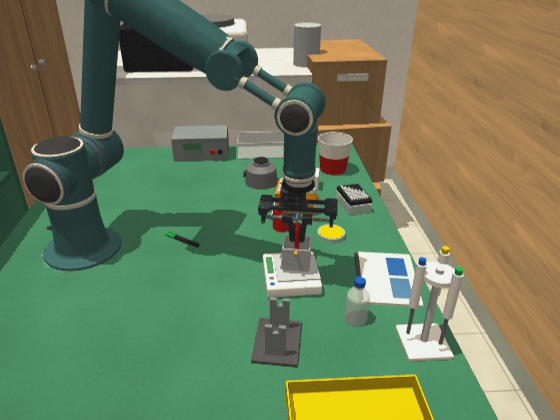

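Over the pan, upright. Lower gently to contact.

Call:
{"op": "apply_moves", "data": {"plan": [[[0.006,0,0,0,0,0],[0.012,0,0,0,0,0],[0.018,-0.001,0,0,0,0],[0.018,-0.001,0,0,0,0],[0.018,-0.001,0,0,0,0]]]}}

```text
clock: 39.65
ee_pos: [606.0, -179.6, 285.7]
eef_rot: [151.6, 90.0, 51.3]
wrist_force: [-0.2, 1.0, -2.8]
grip_width: 9.3
```

Call:
{"op": "apply_moves", "data": {"plan": [[[0.002,0,0,0,0,0],[0.004,0,0,0,0,0],[0.004,0,0,0,0,0]]]}}

```text
clock: 40.02
ee_pos: [606.1, -179.7, 284.4]
eef_rot: [126.6, 89.9, 26.3]
wrist_force: [-0.9, -0.9, -1.7]
grip_width: 9.6
```

Call:
{"op": "apply_moves", "data": {"plan": [[[0.002,0,0,0,0,0],[0.003,0,0,0,0,0],[0.003,0,0,0,0,0]]]}}

```text
clock: 40.4
ee_pos: [606.1, -179.7, 284.4]
eef_rot: [113.8, 89.9, 13.6]
wrist_force: [-3.5, 1.0, 5.5]
grip_width: 9.2
```

Resting on the pan. Open, wait, rise.

Call:
{"op": "apply_moves", "data": {"plan": [[[0,0,0,0,0,0],[0,0,0,0,0,0],[0,0,0,0,0,0],[0,0,0,0,0,0]]], "claw": 40}}

```text
clock: 40.9
ee_pos: [606.0, -179.7, 282.8]
eef_rot: [146.7, 90.0, 46.4]
wrist_force: [1.0, 0.6, 0.1]
grip_width: 39.9
```

Call:
{"op": "apply_moves", "data": {"plan": [[[-0.04,0,0,0,0,0],[-0.14,0,0,0,0,0],[-0.28,0,0,0,0,0],[-0.35,0,0,0,0,0],[-0.35,0,0,0,0,0]]]}}

```text
clock: 41.52
ee_pos: [606.7, -180.0, 427.8]
eef_rot: [85.8, 89.5, -14.4]
wrist_force: [0.0, 0.2, 0.0]
grip_width: 39.7
```

Call:
{"op": "apply_moves", "data": {"plan": [[[0,0,0.15,0,0,0],[0,0,0.3,0,0,0],[0,0,0.45,0,0,0],[0,0,0.5,0,0,0],[0,0,0.5,0,0,0]]]}}

```text
clock: 42.15
ee_pos: [569.7, -377.4, 420.9]
eef_rot: [-139.5, 89.8, 120.1]
wrist_force: [-0.7, 0.2, 0.8]
grip_width: 40.1
```

```bash
python3 snap.py w21;python3 snap.py t21 top;python3 snap.py s21 side
```

```text
[ 569.7 -377.4  420.9] [-139.5   89.8  120.1] vel 2.43 42.15
[ 570.2 -376.1  421.4] [-149.5   89.8  110.3] vel 1.66 42.2
[ 570.5 -375.3  421.8] [-156.4   89.9  103.4] vel 1.03 42.25
```

View pics/w21.png

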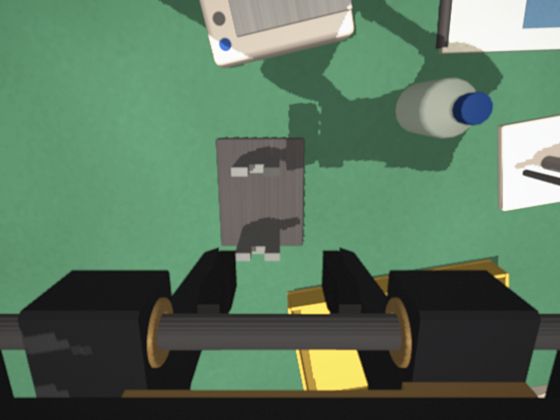

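View pics/t21.png

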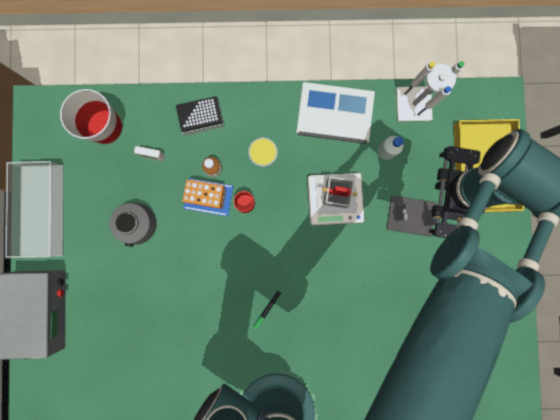

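View pics/s21.png

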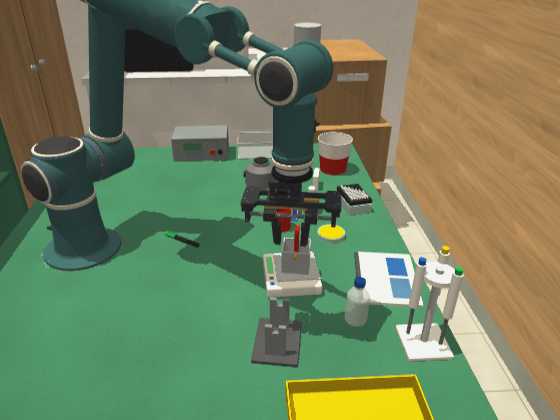

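```bash
python3 plan.py 590 -280 430 -10.2; python3 - <<'E'
from meas import *
im,h,W,ok=load('t21'); z=W[...,2]
red=((h[...,0]<8)|(h[...,0]>172))&(h[...,1]>150)
m=box(300,160,370,230)&ok&red&(z>145); print('fin',rect(W[m]),np.median(z[m]),m.sum())
m=box(300,160,370,230)&ok&(z>102)&(z<122)&~red; print('bucket rim',rect(W[m]),m.sum())
m=box(300,160,370,230)&ok&(z>38)&(z<60); print('bal',rect(W[m]))
org=(h[...,0]>5)&(h[...,0]<22)&(h[...,1]>130)
m=box(175,170,235,220)&ok&(z>80)&(z<110); print('rack',rect(W[m]),np.median(z[m]))
m=box(175,170,235,220)&ok&(z<15)&(z>-5)&(h[...,0]>100)&(h[...,0]<130)&(h[...,1]>120); print('mat',rect(W[m]))
m=box(230,185,260,220)&ok&(z>60); print('cup',rect(W[m]))
m=box(198,150,226,182)&ok&(z>80)&(h[...,1]<110); print('cap',rect(W[m]))
E
```

```text
t 42.3 pos [ 570.8 -374.9  422.2] psi -10.2 -> -10.2 J6 -25.3 F [ 0.6 -0.   0.4] w 39.9
dist mm 97.2 turn deg 0.1
[-0.019, 0.005, -0.242, 0.0, -0.001, 0.0]
fin (array([ 605.9, -175.8]), array([37.9,  9.1]), 79.5) 160.35010967805124 63
bucket rim (array([ 606.3, -177.2]), array([94.4, 70.3]), 79.6) 208
bal (array([ 593.9, -177. ]), array([137.4, 147.8]), 1.7)
rack (array([610.2, 186.1]), array([100.8,  60.1]), 78.9) 90.3835539891129
mat (array([609.4, 185.1]), array([130.4,  85.6]), 78.4)
cup (array([589.6,  77.8]), array([54.5, 52.4]), 88.1)
cap (array([674.2, 183.9]), array([22.9, 67.7]), 50.2)
```

Call:
{"op": "apply_moves", "data": {"plan": [[[0,0,-0.7,0,0,0],[0,0,-0.7,0,0,0],[0,0,-0.7,0,0,0],[0,0,-0.7,0,0,0],[0,0,-0.7,0,0,0]]]}}

```text
clock: 42.92
ee_pos: [620.0, -95.6, 423.4]
eef_rot: [158.4, 89.9, 58.4]
wrist_force: [0.3, -0.6, -0.1]
grip_width: 40.0
```

```bash
python3 plan.py 540 100 430 -10.2
```

```text
t 42.92 pos [620.  -95.6 423.4] psi -9.9 -> -10.2 J6 -1.2 F [ 0.3 -0.6 -0.1] w 40.0
dist mm 211.5 turn deg 0.3
[-0.016, -0.281, -0.447, 0.002, -0.001, -0.0]
```

Call:
{"op": "apply_moves", "data": {"plan": [[[-0.02,-0.28,-0.45,0,0,0],[-0.02,-0.28,-0.45,0,0,0],[-0.02,-0.28,-0.45,0,0,0],[-0.02,-0.28,-0.45,0,0,0],[-0.02,-0.28,-0.45,0,0,0]]]}}

```text
clock: 43.55
ee_pos: [540.3, 99.2, 431.5]
eef_rot: [142.1, 89.9, 42.2]
wrist_force: [0.4, -0.2, 0.8]
grip_width: 39.9
```

```bash
python3 snap.py w22;python3 - <<'E'
from meas import *
im,h,W,ok=load('w22'); z=W[...,2]
org=(h[...,0]>5)&(h[...,0]<22)&(h[...,1]>130)
B=box(0,0,560,310)
red=((h[...,0]<6)|(h[...,0]>172))&(h[...,1]>120)
def comps(m,name,mn=300):
    n,l,st,_=cv2.connectedComponentsWithStats((m&ok&B).astype(np.uint8))
    for i in range(1,n):
        if st[i,4]>mn: print(name,st[i],rect(W[l==i]),'z',np.percentile(z[l==i],[5,50,95]).round(1), cv2.minEnclosingCircle(W[l==i][:,:2].astype(np.float32)))
comps((z>85)&(z<110),'rack/cap')
comps((z>40)&(z<56),'blk')
comps((z<12)&(h[...,0]>100)&(h[...,0]<130)&(h[...,1]>120),'mat')
comps(red&(z>66)&(z<80),'cuprim',100)
comps((z>10)&(z<22)&(h[...,0]>20)&(h[...,0]<35),'dish')
E
```

```text
[540.3  99.2 431.5] [142.1  89.9  42.2] vel 2.76 43.55
rack/cap [ 303   16   76  121 8108] (array([609.5, 184.9]), array([100.5,  60.3]), 78.9) z [88.2 89.8 97.1] ((609.5474853515625, 184.69618225097656), 57.26111602783203)
rack/cap [419  68  29  29 646] (array([690.7, 167.7]), array([23. , 23.5]), 70.7) z [88.1 91.3 92.5] ((690.9757080078125, 167.527099609375), 12.077659606933594)
blk [ 515    0   45   98 2845] (array([817.3, 184.1]), array([32.2, 96.4]), 11.4) z [41.9 51.2 54.5] ((811.917724609375, 183.22772216796875), 49.08685302734375)
blk [388  59  27  53 326] (array([677.7, 167.8]), array([50.3, 24.3]), 88.6) z [41.3 48.5 55.4] ((689.35986328125, 167.5062255859375), 25.167112350463867)
mat [ 286   21   77  125 1834] (array([609.5, 183.6]), array([131.3,  90.4]), 79.5) z [4.1 5.5 6.8] ((609.4737548828125, 183.641357421875), 78.45601654052734)
cuprim [302 167  54  53 532] (array([588. ,  77.3]), array([54.7, 54.3]), 83.0) z [67.3 71.2 72.6] ((588.07470703125, 76.76200866699219), 27.96986198425293)
dish [ 418  174   65   62 3161] (array([735.9,  23.2]), array([76.8, 77.8]), 78.1) z [15.2 16.5 17.8] ((735.5015258789062, 22.762094497680664), 39.61162185668945)
```

View pics/w22.png

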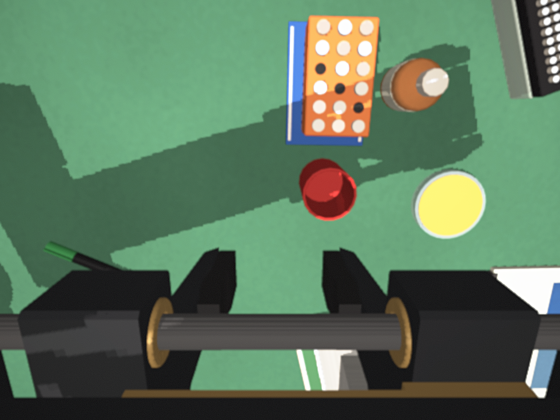

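```bash
python3 - <<'E'
from h import *
s=env.sense(); print(s['clock'],s['wrist_force'].round(1)); print(ticket.finish_job())
E
```

```text
43.6 [-0.5 -0.1 -0.2]
the job is handed in; nothing more can be done
None
```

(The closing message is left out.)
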